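# Load the slate tablets and lock the pallet

## Robot

A 6-joint arm with a two-finger parallel gripper is mounted at the origin on the work surface. World frame = base frame: x ahead of the robot, y to its left, z up, the work surface at z = 0. Lengths are in m, angles in degrees, forces in N, time in s.
With the tool pointing down it reaches from about 0.4 to 0.825 m from the base axis. Payload 7 kg.
Tool frame: the origin (TCP) lies midway between the tips of the shut fingers; the grasp point (between the pads) lies 19 mm behind it; z points along the fingers, y is the line along which they close (so a half turn about z gives the same grasp; the last joint's range is limited). The gripper opens to 88 mm and grips with 3 to 60 N. Pads are 19 mm wide; open, the fingers measure 130 mm over their backs; the gripper's body (78 mm by 193 mm) begins 47 mm behind the grasp point.
Start: joints at [88.642, 20.546, 0.682, 0, -70.136, -16.507], TCP at [0.207, 0.642, 0.227] pointing down, gripper open.
Joint ranges: [-176.03, 176.03], [-82.01, 121.73], [-58.28, 71.71], [-173.87, 95.51], [-174.79, -0.11], [-173.66, 173.66]. Speed limits (degrees/s): [136.94, 136.94, 172.46, 180, 180, 180].

## Interface

Orientations are given as [roll, pitch, yaw] about the fixed x, y, z axes, in that order (R = Rz(yaw) Ry(pitch) Rx(roll)).
In Python, from plant import ctrl gives the robot as it stands.
- The arm moves only by the tool arm_command, never from a script. Its argument "steps" is a list of rows, each an object with "translation": the shift along the tool's x, y, z in mm, a list of three; "rotation": the turn, a rotation vector about the tool's x, y, z in units of 5 degrees (1.0 is 5 degrees), a list of three; "claw": the finger opening in mm, from 0 to 87.6. In form: [{"translation": [x, y, z], "rotation": [rx, ry, rz], "claw": claw}, ...]. A call has 1 to 5 rows; each row is the pose to reach, as a shift and turn from the pose commanded when the call began, along the tool's axes at that moment; what a row does not reach only later rows make up. A row lasts 1/10 s, in which the tool goes at most 50 mm and 8.59 degrees, less where a joint would pass 70% of its speed; a pose out of reach is approached as far as the arm can. A call with a gripper value outside its range is refused whole. The fingers move at their own pace and stop on an object; the grip force is fixed at half the most. Time passes only in rows, so rows that repeat a pose let the fingers close. It gives the time, the measured TCP pose, the force, the opening and the grip force at its end, in the units of the state.
- ctrl.get_obs(): the state, without advancing time (a new reading comes with each control period).
- ctrl.snapshot(name): name is "scene" or "top" or "wrist"; returns (picture, depth): 480x640x3 uint8, red, green, blue; 480x640 float32, m along the optical axis (not along the pixel's ray), 0 where there is no reading.
- ctrl.calibration(name): a dict with "vertical_fov" (degrees; the focal length in pixels is half the picture's height over the tangent of half this angle, whatever the lens; pixels are square), "cx", "cy" (the principal point, pixels), "k1" (the pictures are not rectified: a ray, as slopes to the right and down, at radius r is drawn at 1 + k1 r^2 times it, then the intrinsics apply), "rvec" (rotation vector, rad) and "tvec" (3), from world to camera coordinates, as OpenCV has them; the wrist camera has in their place "hand_eye" (4x4, takes a point from camera to tool coordinates, whose origin is the TCP and whose axes are the flange's). Camera axes: x right, y down, z forward; pixel columns grow to the right and rows downward; lengths in m; the calibration is good to about 2 mm. A picture is of the moment at which its call begins: read the wrist's pose just before it. calibration takes no time and is no camera call.
- ctrl.close_job(): hands the job in; it is judged then, once.
The state is a dict: "clock": time; "joint_pos": joint angles; "qvel": joint speeds; "tau": joint torques, N m; "tool_pos": TCP position; "orientation": TCP orientation; "force": force on the tool from outside, world axes, zero at the start; "moment": the same for the moment, N m; "opening": finger opening in m; "gripper_force": force on a finger pad.
Only numpy, scipy, OpenCV 4.12 (cv2) and the standard library are available. Lean on these libraries where they do the work, as an engineer would, in place of code of your own. Each camera call takes 0.05 s, during which the arm holds its last target. There are 200 camera calls.

## Task

Pile all the slate tablets from the storage rack neatly on top of one another, lying flat, lengthwise and centred on the raised block of the carrying pallet that has the red seal standing behind its pin; they lie too snug between the rack's rails to be gripped there, so each has to be edged out over the rack's front until its end can be pinched. Then knock that pallet's locking pin fully home with the mallet (never with the fingers), and put the mallet back on its cork mat. Leave the other pallet's pin, the red seal and everything else on the bench alone.

Things in the scene. Friction and masses are not known exactly. Their poses are not given: they have to be found in the camera images.
- rack: wooden rack, a solid fixed block, 190 (x) x 316 (y) mm, deck 50 mm above the table; origin at table height under its centre. Front edge at x = -95 mm, towards the robot. Rails 12 mm wide, 10 mm high along x at y = -152, -76, 0, 76, 152 mm leave four 64 mm channels, at most one tablet each, open at both ends, with 3 to 6 cm of bare deck behind the tablet (+x) for closed fingers to push it
- slab1: dark slate tablet 130 (x) x 60 (y) x 8 mm, about 0.17 kg, origin at the centre of its underside, a round dark spot on the +x half of its upper face; either face may end up; in the rack its +x end is the one away from the robot. May be absent
- slab2: dark slate tablet 130 (x) x 60 (y) x 8 mm, about 0.17 kg, origin at the centre of its underside, a round dark spot on the +x half of its upper face; either face may end up; in the rack its +x end is the one away from the robot. May be absent
- slab3: dark slate tablet 130 (x) x 60 (y) x 8 mm, about 0.17 kg, origin at the centre of its underside, a round dark spot on the +x half of its upper face; either face may end up; in the rack its +x end is the one away from the robot. May be absent
- slab4: dark slate tablet 130 (x) x 60 (y) x 8 mm, about 0.17 kg, origin at the centre of its underside, a round dark spot on the +x half of its upper face; either face may end up; in the rack its +x end is the one away from the robot. May be absent
- palletA: wooden pallet, fixed: base plate 200 x 90 x 6 mm and on it a pale block 70 (x) x 56 (y) mm, top 30 mm above the table. Origin at table height under the block's centre; x runs from the block towards the pin and the seal. At x = 105 mm a steel boss (40 mm across, top at 52 mm) carries the locking pin
- palletB: like palletA, farther right: wooden pallet, fixed: base plate 200 x 90 x 6 mm and on it a pale block 70 (x) x 56 (y) mm, top 30 mm above the table. Origin at table height under the block's centre; x runs from the block towards the pin and the seal. At x = 105 mm a steel boss (40 mm across, top at 52 mm) carries the locking pin
- pinA (a joint): travel (m) of the pallet's locking pin: 0 = up, brass cap top (26 mm across) 92 mm above the table; grows as it is driven down, 0.025 = fully home with the cap top 67 mm above the table. It resists with about 8 to 10 N and stays where it is left
- pinB (a joint): travel (m) of the pallet's locking pin: 0 = up, brass cap top (26 mm across) 92 mm above the table; grows as it is driven down, 0.025 = fully home with the cap top 67 mm above the table. It resists with about 8 to 10 N and stays where it is left
- pinA_axis (a point): on the pin axis of palletA, 92 mm above the table (does not move with the pin)
- pinB_axis (a point): on the pin axis of palletB, 92 mm above the table (does not move with the pin)
- seal: red square seal block 34 x 34 x 52 mm standing on the table 65 mm behind the pin of the pallet to be loaded (a small blue jar stands behind the other); origin at the centre of its underside
- mallet: wooden mallet, 0.38 kg, standing on a striking face: head 60 (x) x 50 (y) x 70 (z) mm, origin at the centre of that lower face; round handle 22 mm thick, 130 mm long, level along -x at half the head's height. It balances 12 mm from the head's centre towards the handle; the head can be gripped across its 50 mm. If knocked over it lies on another side
- mat: cork mat on the table, fixed, 130 x 130 x 4 mm, the mallet's place; origin at the centre of its underside
- inkjar: small blue jar, 38 mm across, 50 mm high, behind the pin of the other pallet; bystander, origin at its underside
- cup: white cup, 70 mm across, 75 mm high; bystander, origin at its underside
- chisel1: carving chisel lying on the bench, about 190 mm long, 18 mm high; bystander, origin at its underside
- chisel2: carving chisel lying on the bench, about 190 mm long, 18 mm high; bystander, origin at its underside
- chisel3: carving chisel lying on the bench, about 190 mm long, 18 mm high; bystander, origin at its underside
Mind the look-alikes: they are no part of the job. Leave any green look-alike of the slab2 alone. Leave any purple look-alike of the mallet alone.

How it is judged:
By the outcome, as a careful person would: the job done as asked, in the order asked, and still so for the second after the job is handed in, with the robot touching nothing.
Of slab1, slab2, slab3, slab4 only 3 to 4 are there at a start; the rules pass over those that are not, and their reading is None.
At some moment in a run one of mallet may be knocked a few centimetres aside while the robot is not near it.
Once in a run the grip may slacken for a moment while it holds something.
It also fails if it takes over 210 s, if anything falls off the work surface, if the arm or the gripper's body presses on something with over 40 N, if the wrist force passes 120 N, or if a joint passes its speed limit or range.

## Working session

There is one attempt and no reset: what is moved stays moved. The work goes in short steps, Python scripts to look and compute and a tool call to move; the robot and the scene stay as the last step left them, time stands still between calls to the robot, and variables do not carry over. Pictures are saved under pics/ and viewed, at most 14 in all, crops included, and the job is handed in when it is done.

Besides the shell and the picture viewer there is one more tool, called after "Request:" as a command line: name --argument value ..., lists and objects as JSON in quotes. arm_command: Moves the arm, as the interface text tells. Its arguments: {"type":"object","properties":{"steps":{"type":"array"}},"required":["steps"]}

```bash
ls; mkdir -p pics; cat > h.py <<'E'
import numpy as np, cv2
from scipy.spatial.transform import Rotation as R
from plant import ctrl
def snap(n,fn=None):
    o=ctrl.get_obs(); im,d=ctrl.snapshot(n)
    if fn: cv2.imwrite('pics/'+fn,im[:,:,::-1])
    return o,im,d
def cam(n,o=None):
    c=ctrl.calibration(n); f=240/np.tan(np.radians(c['vertical_fov'])/2)
    if 'hand_eye' in c:
        H=np.array(c['hand_eye']); Rt=R.from_euler('xyz',o['orientation'],degrees=True).as_matrix()
        Rw=Rt@H[:3,:3]; p=Rt@H[:3,3]+np.array(o['tool_pos'])
    else:
        Rm=R.from_rotvec(np.ravel(c['rvec'])).as_matrix(); Rw=Rm.T; p=-Rm.T@np.ravel(c['tvec'])
    return c,f,Rw,p
def rays(n,uv,o=None):
    c,f,Rw,p=cam(n,o); K=np.array([[f,0,c['cx']],[0,f,c['cy']],[0,0,1]])
    q=cv2.undistortPoints(np.float64(uv).reshape(-1,1,2),K,np.array([c['k1'],0,0,0.]))[:,0]
    return p,q,np.c_[q,np.ones(len(q))]@Rw.T
def onplane(n,uv,z,o=None):
    p,_,d=rays(n,uv,o); return p+d*((z-p[2])/d[:,2])[:,None]
def cloud(n,d,o=None):
    v,u=np.mgrid[0:480,0:640]; p,_,r=rays(n,np.c_[u.ravel(),v.ravel()],o)
    P=p+r*d.reshape(-1,1); P[d.ravel()==0]=np.nan; return P.reshape(480,640,3)
E
python3 - <<'E'
from h import *
for n in('scene','top'):
    o,im,d=snap(n,n+'0.png'); c,f,Rw,p=cam(n); print(n,f,p,Rw[:,2],c['k1'])
print(ctrl.get_obs()); c=ctrl.calibration('wrist');print(c)
E
```

```text
pics
scene 586.7133271291779 [ 1.51921852 -0.07521006  0.98392785] [-0.77374417  0.02503855 -0.63300318] -0.01975855644640397
top 554.1268367211359 [ 0.31432004 -0.04191874  1.43049414] [ 0.10540386 -0.00849831 -0.99439318] -0.01564285013337196
{'clock': 0.1, 'joint_pos': array([ 8.86413114e+01,  2.05848005e+01,  6.38921262e-01, -1.69209724e-02,
       -7.01358010e+01, -1.65078763e+01]), 'qvel': array([ 0.07996394, -0.08645943,  0.06566811,  0.03110535, -0.01186041,
       -0.02573488]), 'tau': array([-2.23170595e-03, -5.84163165e+01,  2.93751132e+01,  7.01548174e+00,
        1.01262881e-02, -5.84656982e-05]), 'tool_pos': array([0.20697645, 0.64202418, 0.22574673]), 'orientation': array([ 1.79917166e+02, -7.95909960e-03, -1.78723201e+01]), 'force': array([ 0.93439408, -0.57152564, -0.18812911]), 'moment': array([ 0.01465743, -0.00439655, -0.0016965 ]), 'gripper_force': 0.0, 'opening': 0.08779699708136622}
{'vertical_fov': 61.865038828889745, 'cx': 316.5685450490174, 'cy': 238.59774125102814, 'k1': 0.018271770821867248, 'hand_eye': array([[-3.53043753e-04, -9.58358298e-01, -2.85568290e-01,
         7.74876021e-02],
       [ 9.99999917e-01, -3.96976004e-04,  9.59543660e-05,
        -4.04357718e-04],
       [-2.05322422e-04, -2.85568233e-01,  9.58358358e-01,
        -1.58496363e-01],
       [ 0.00000000e+00,  0.00000000e+00,  0.00000000e+00,
         1.00000000e+00]])}
```

View pics/top0.png

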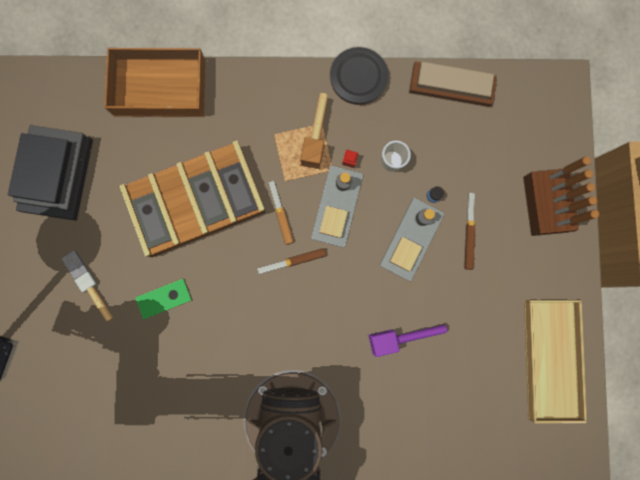

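View pics/scene0.png

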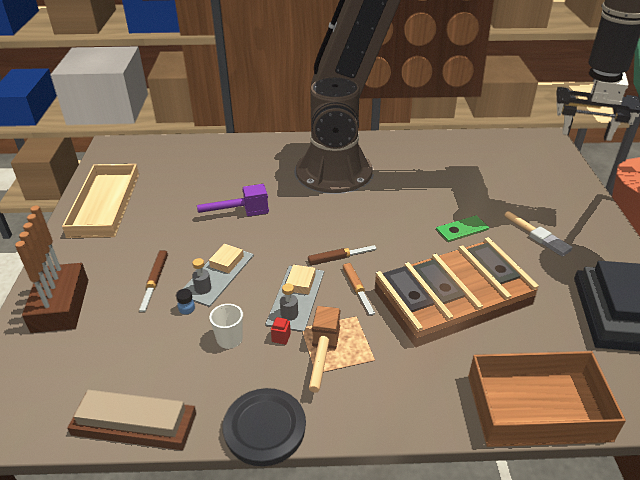

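The top view shows the candidates. Three dark slates lie in the rack at px (150,220), (206,195) and (236,185), and the green look-alike is at (165,298). The wooden mallet is on its mat at (313,150), the purple look-alike at (385,343). The pallet with the red seal (350,158) is the one at (337,207); the other, with the blue jar, is at (413,240). I choose the dark slates, the wooden mallet and the left pallet.

```bash
cat > m.py <<'E'
from h import *
def report(P,m,tag,zlo,zhi):
    k=m&(P[...,2]>zlo)&(P[...,2]<zhi); k=cv2.morphologyEx(k.astype(np.uint8),cv2.MORPH_OPEN,np.ones((2,2)))
    n,l,s,c=cv2.connectedComponentsWithStats(k)
    for i in range(1,n):
        if s[i,4]<40: continue
        q=P[l==i]; r=cv2.minAreaRect(np.float32(q[:,:2]*1000))
        print(tag,np.round(c[i]),s[i,4],'z',np.round(np.median(q[:,2])*1e3,1),'rect',np.round(r[0],1),np.round(r[1],1),round(r[2],1),'mean',np.round(q.mean(0)*1e3,1))
def box(a,b,c,d):
    m=np.zeros((480,640),bool); m[b:d,a:c]=1; return m
E
python3 - <<'E'
from m import *
o,im,d=snap('top'); P=cloud('top',d); hsv=cv2.cvtColor(im,cv2.COLOR_RGB2HSV); H,S,V=[hsv[...,i].astype(int) for i in range(3)]
for u,v in[(150,220),(180,210),(333,222),(345,178),(312,150),(290,165),(320,110),(350,158),(300,220),(206,195)]: print((u,v),hsv[v,u],np.round(P[v,u]*1e3,1))
rk=box(110,135,275,260)
report(P,rk&(S<90)&(V<130),'slab',.045,.07)
report(P,rk,'rack',.045,.07)
report(P,rk&(S<150)&(V>150),'rail',.045,.075)
pa=box(305,165,365,250)
report(P,pa,'block',.024,.036)
report(P,pa,'cap',.08,.1); report(P,pa,'boss',.045,.06)
report(P,pa,'base',.002,.012)
report(P,box(270,90,340,185),'mallethead',.062,.09);report(P,box(300,85,340,145),'handle',.03,.062)
report(P,box(270,110,345,190),'mat',.0,.01)
report(P,box(340,145,362,170),'seal',.04,.06)
report(P,box(380,190,445,285),'pB',.024,.1)
report(P,box(380,130,415,175),'cup',.03,.1)
E
```

```text
(150, 220) [ 20   7 113] [495.1 355.7  58.6]
(180, 210) [ 15 154 169] [520.4 281.5  59.2]
(333, 222) [ 23  91 204] [ 495.9 -102.1   25.2]
(345, 178) [ 20 157 202] [ 597.1 -129.1   88.6]
(312, 150) [ 15 150 170] [670.6 -47.7  75.7]
(290, 165) [ 17 113 200] [648.    9.5   8.1]
(320, 110) [ 24  90 202] [781.3 -68.   54. ]
(350, 158) [  2 200 185] [ 657.  -144.5   50.2]
(300, 220) [ 17  65 137] [503.9 -17.3   1.8]
(206, 195) [  0   7 110] [559.1 218.   56.5]
slab [238. 190.] 1207 z nan rect [571.7 137.9] [130.5  57.4] 25.8 mean [nan nan nan]
slab [209. 199.] 1220 z nan rect [550.4 210.7] [128.6  59.3] 22.6 mean [nan nan nan]
slab [152. 221.] 1246 z nan rect [493.7 352.3] [128.4  59.4] 21.5 mean [nan nan nan]
rack [193. 199.] 9412 z nan rect [559.3 255.6] [202.4 316.1] 21.7 mean [nan nan nan]
rail [248. 175.] 421 z 60.1 rect [614.7 116.3] [202.4  15.6] 22.0 mean [609.3 112.6  58. ]
rail [220. 186.] 414 z nan rect [578.9 183.9] [186.1  16.7] 21.8 mean [nan nan nan]
rail [192. 199.] 487 z 59.7 rect [550.9 254.9] [188.   17.6] 21.9 mean [549.2 253.2  58.5]
rail [163. 208.] 413 z nan rect [52
[... 905 characters left out ...]
n [770.2 -43.8   6.8]
mat [294. 125.] 59 z nan rect [7.622e+02 3.000e-01] [16.2 35. ] 25.9 mean [nan nan nan]
mat [303. 159.] 1791 z nan rect [646.8 -46.9] [141.8 173.4] 57.0 mean [nan nan nan]
mat [326. 136.] 72 z 2.0 rect [717.3 -87. ] [31.3 43. ] 85.5 mean [725.9 -85.2   5.2]
seal [352. 157.] 130 z nan rect [ 658.4 -155.7] [19.9 41.9] 28.7 mean [nan nan nan]
pB [437. 195.] 138 z nan rect [ 564.6 -374.5] [23.7 51.8] 8.1 mean [nan nan nan]
pB [426. 217.] 235 z nan rect [ 514.8 -343.6] [30.  52.7] 31.5 mean [nan nan nan]
pB [407. 254.] 603 z nan rect [ 414.1 -292.4] [57.4 74.3] 60.1 mean [nan nan nan]
cup [397. 154.] 380 z 55.5 rect [ 661.2 -267.6] [65.5 85.1] 2.1 mean [ 666.5 -265.5   50.8]
```

```bash
python3 - <<'E'
import cv2
a=cv2.imread('pics/top0.png')[80:270,110:450]
cv2.imwrite('pics/crop0.png',cv2.resize(a,None,fx=2.3,fy=2.3,interpolation=cv2.INTER_CUBIC))
E
```

```text
(no output)
```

View pics/crop0.png

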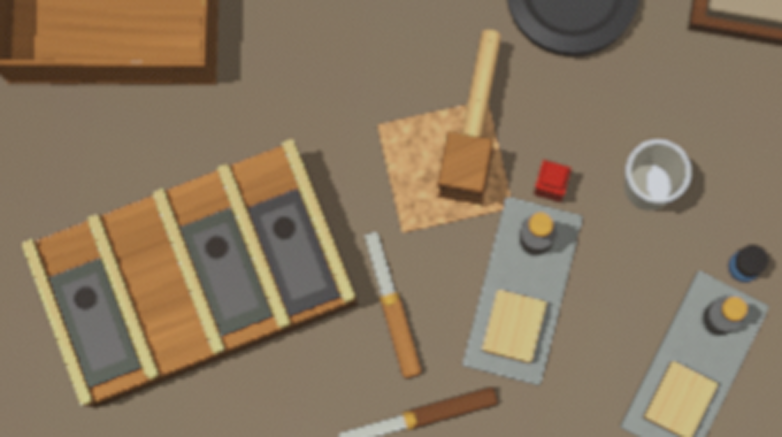

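The crop confirms three slates with dark spots in channels 1, 3 and 4. The wooden mallet stands on the mat with its handle pointing away from the robot, and the seal sits behind the left pallet's pin. Next I move over the rack for a close look.

Request:
arm_command --steps '[{"translation": [42,21,-14],"rotation": [0,0,0],"claw": 0},{"translation": [84,42,-28],"rotation": [0,0,0],"claw": 0},{"translation": [126,63,-42],"rotation": [0,0,0],"claw": 0},{"translation": [168,84,-56],"rotation": [0,0,0],"claw": 0},{"translation": [210,105,-70],"rotation": [0,0,0],"claw": 0}]'

```text
clock: 0.65
tool_pos: [0.3756, 0.4765, 0.297]
orientation: [180.0, 0.0, -17.8]
force: [0.4, 0.9, -0.3]
opening: 0.0526
gripper_force: 0.0
```

Request:
arm_command --steps '[{"translation": [42,21,0],"rotation": [0,0,0],"claw": 0},{"translation": [84,42,0],"rotation": [0,0,0],"claw": 0},{"translation": [126,63,0],"rotation": [0,0,0],"claw": 0},{"translation": [168,84,0],"rotation": [0,0,0],"claw": 0},{"translation": [210,105,-4],"rotation": [0,0,0],"claw": 0}]'

```text
clock: 1.15
tool_pos: [0.5431, 0.312, 0.3]
orientation: [180.0, 0.0, -17.9]
force: [0.3, 1.0, -0.2]
opening: 0.013
gripper_force: 0.0
```

Request:
arm_command --steps '[{"translation": [28,14,0],"rotation": [0,0,-1.6],"claw": 0},{"translation": [56,28,0],"rotation": [0,0,-3.2],"claw": 0},{"translation": [56,28,0],"rotation": [0,0,-4.8],"claw": 0},{"translation": [56,28,0],"rotation": [0,0,-6.4],"claw": 0},{"translation": [56,28,0],"rotation": [0,0,-7.97],"claw": 0}]'

```text
clock: 1.65
tool_pos: [0.5873, 0.2693, 0.3]
orientation: [180.0, 0.1, 22.3]
force: [0.3, 1.0, -0.3]
opening: 0.0009
gripper_force: 0.0
```

```bash
python3 - <<'E'
from m import *
o,im,d=snap('wrist','w1.png'); print(o['tool_pos'],o['orientation'],o['clock'])
P=cloud('wrist',d,o); np.savez('w1.npz',P=P,im=im)
hsv=cv2.cvtColor(im,cv2.COLOR_RGB2HSV); H,S,V=[hsv[...,i].astype(int) for i in range(3)]
a=np.ones((480,640),bool)
report(P,a&(S<60)&(V<140),'slab',.05,.066); report(P,(S<140)&(V>150),'rail',.056,.066)
E
```

```text
[0.5872553  0.26933286 0.29999127] [1.79991162e+02 5.38962430e-02 2.22590378e+01] 1.65
slab [21. 57.] 2286 z nan rect [599.  566.9] [ 15.8 126.5] 78.9 mean [nan nan nan]
slab [37. 73.] 1591 z nan rect [589.7 562.7] [  2. 162.] 74.8 mean [nan nan nan]
slab [210. 233.] 2281 z nan rect [nan nan] [0. 0.] 0.0 mean [nan nan nan]
slab [358. 234.] 4375 z nan rect [nan nan] [0. 0.] 0.0 mean [nan nan nan]
slab [427. 243.] 5496 z nan rect [605.7 166.8] [182.6  97. ] 48.2 mean [nan nan nan]
slab [207. 223.] 513 z nan rect [524.4 364. ] [22.6 23.5] 43.0 mean [nan nan nan]
rail [169. 213.] 1779 z nan rect [nan nan] [0. 0.] 0.0 mean [nan nan nan]
rail [244. 215.] 1758 z nan rect [nan nan] [0. 0.] 0.0 mean [nan nan nan]
rail [318. 215.] 1737 z nan rect [539.8 246.1] [220.3  10.5] 23.4 mean [nan nan nan]
rail [393. 214.] 1735 z nan rect [591.  193.5] [156.5  69.6] 39.4 mean [nan nan nan]
rail [468. 213.] 1782 z nan rect [591.3 146.1] [178.5 152.6] 27.2 mean [nan nan nan]
rail [206. 215.] 706 z nan rect [526.7 362.6] [41.8 37.7] 31.1 mean [nan nan nan]
```

View pics/w1.png

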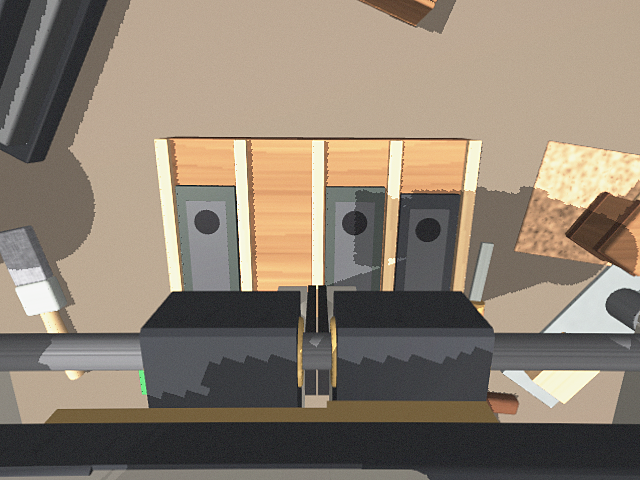

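The wrist view shows the rear half of the rack. The rails' far ends are at row 139, with columns near 162, 240, 318, 396 and 474. The slabs' rear edges are at rows 187, 187 and 194.

```bash
python3 - <<'E'
from m import *
o=ctrl.get_obs()
rl=onplane('wrist',[(162,139),(240,140),(318,140),(396,140),(474,140),(177,285),(318,285),(393+.0,285),(467,285)],.060,o)*1e3
sl=onplane('wrist',[(206,186.5),(356,186.5),(430,194)],.058,o)*1e3
print(rl[:,:2].round(1)); print(sl[:,:2].round(1))
d=rl[0]-rl[4]; print('yaw from rear edge',np.degrees(np.arctan2(-d[0],d[1])))
d=rl[2]-rl[6]; print(np.degrees(np.arctan2(d[1],d[0])))
y=np.radians(22.2);u=np.array([np.cos(y),np.sin(y)]);v=np.array([-u[1],u[0]])
C=rl[:5,:2].mean(0)-95*u; print('C',C)
for s in sl: print((s[:2]-C)@u,(s[:2]-C)@v)
E
```

```text
[[583.8 429.6]
 [612.1 360.2]
 [641.3 290.7]
 [670.3 221.2]
 [699.1 151.9]
 [443.2 371.7]
 [501.5 232. ]
 [532.7 157.7]
 [563.4  84.6]]
[[555.9 376.7]
 [614.1 237.9]
 [635.9 165.9]]
yaw from rear edge 22.54304564258012
22.783943049068558
C [553.3645971  254.83634031]
48.415092173731885 111.89544218844063
49.8407871882232 -38.60395426268052
42.85320735079219 -113.49707032110949
```

Request:
arm_command --steps '[{"translation": [8,30,38],"rotation": [0,0,0],"claw": 0},{"translation": [15,57,76],"rotation": [0,0,0],"claw": 0},{"translation": [23,86,114],"rotation": [0,0,0],"claw": 0},{"translation": [30,114,152],"rotation": [0,0,0],"claw": 0},{"translation": [30,114,190],"rotation": [0,0,0],"claw": 0}]'

```text
clock: 2.2
tool_pos: [0.6588, 0.1726, 0.1087]
orientation: [180.0, 0.0, 21.7]
force: [0.7, -0.0, 0.3]
opening: -0.0001
gripper_force: 0.0
```

Request:
arm_command --steps '[{"translation": [0,0,30],"rotation": [0,0,0],"claw": 0},{"translation": [0,0,50],"rotation": [0,0,0],"claw": 0},{"translation": [0,0,56],"rotation": [0,0,0],"claw": 0},{"translation": [-8,0,56],"rotation": [0,0,0],"claw": 0},{"translation": [-20,0,56],"rotation": [0,0,0],"claw": 0}]'

```text
clock: 2.7
tool_pos: [0.6395, 0.1683, 0.0556]
orientation: [180.0, -0.1, 22.0]
force: [0.4, 1.6, 0.7]
opening: 0.0004
gripper_force: 0.5
```

Request:
arm_command --steps '[{"translation": [-12,0,0],"rotation": [0,0,0],"claw": 0},{"translation": [-24,0,0],"rotation": [0,0,0],"claw": 0},{"translation": [-36,0,0],"rotation": [0,0,0],"claw": 0},{"translation": [-46,0,0],"rotation": [0,0,0],"claw": 0},{"translation": [-52,0,0],"rotation": [0,0,0],"claw": 0}]'

```text
clock: 3.2
tool_pos: [0.5912, 0.1487, 0.0559]
orientation: [-180.0, -0.2, 22.0]
force: [3.6, 1.4, 4.7]
opening: 0.0005
gripper_force: 2.5
```

```bash
cat >> m.py <<'E'
C=np.array([552,254.3]); YR=22.4
def rackc(p):
    y=np.radians(YR);u=np.array([np.cos(y),np.sin(y)]);v=np.array([-u[1],u[0]]); q=np.array(p)[:2]-C; return np.round([q@u,q@v],1)
def slabs(fn=None):
    o,im,d=snap('top',fn); P=cloud('top',d); hsv=cv2.cvtColor(im,cv2.COLOR_RGB2HSV); S,V=hsv[...,1].astype(int),hsv[...,2].astype(int)
    k=(box(80,100,290,300)&(S<90)&(V<130)&(P[...,2]>.045)&(P[...,2]<.07)).astype(np.uint8)
    n,l,s,c=cv2.connectedComponentsWithStats(k)
    for i in range(1,n):
        if s[i,4]<300: continue
        vv,uu=np.nonzero(l==i); q=onplane('top',np.c_[uu,vv],.058)[:,:2]*1e3; r=cv2.minAreaRect(np.float32(q))
        print(s[i,4],np.round(r[0],1),np.round(r[1],1),round(r[2],1),'rack',rackc(r[0]))
E
python3 - <<'E'
from m import *
o=ctrl.get_obs(); print(o['tool_pos'],o['orientation'],o['force'],'rack',rackc(o['tool_pos']*1e3)); slabs('t1.png')
E
```

```text
[0.59121151 0.14873028 0.05592898] [-179.9920713    -0.18773898   22.01527973] [3.58026963 1.38188426 4.70757534] rack [  -4.  -112.5]
1089 [519.7 116.6] [124.8  59.6] 22.5 rack [ -82.3 -115. ]
545 [521.3 200.8] [61.3 58.7] 22.3 rack [-48.7 -37.7]
```

Request:
arm_command --steps '[{"translation": [5,0,-30],"rotation": [0,0,0],"claw": 0},{"translation": [30,-25,-35],"rotation": [0,0,0],"claw": 0},{"translation": [60,-60,-35],"rotation": [0,0,0],"claw": 0},{"translation": [77,-75,-35],"rotation": [0,0,0],"claw": 0},{"translation": [77,-75,-10],"rotation": [0,0,0],"claw": 0}]'

```text
clock: 3.75
tool_pos: [0.6364, 0.2504, 0.0665]
orientation: [-180.0, -0.3, 22.1]
force: [0.1, -0.1, -0.1]
opening: 0.0003
gripper_force: 0.0
```

Request:
arm_command --steps '[{"translation": [0,0,10],"rotation": [0,0,0],"claw": 0},{"translation": [0,0,10],"rotation": [0,0,0],"claw": 0},{"translation": [-8,0,10],"rotation": [0,0,0],"claw": 0},{"translation": [-20,0,10],"rotation": [0,0,0],"claw": 0},{"translation": [-32,0,10],"rotation": [0,0,0],"claw": 0}]'

```text
clock: 4.25
tool_pos: [0.6037, 0.2341, 0.0553]
orientation: [-180.0, -0.0, 22.0]
force: [0.2, 0.1, -0.2]
opening: 0.0002
gripper_force: 0.4
```

Request:
arm_command --steps '[{"translation": [-11,0,0],"rotation": [0,0,0],"claw": 0},{"translation": [-22,0,0],"rotation": [0,0,0],"claw": 0},{"translation": [-32,0,0],"rotation": [0,0,0],"claw": 0},{"translation": [-40,0,0],"rotation": [0,0,0],"claw": 0},{"translation": [-45,0,0],"rotation": [0,0,0],"claw": 0}]'

```text
clock: 4.75
tool_pos: [0.5625, 0.218, 0.0551]
orientation: [-180.0, -0.1, 22.0]
force: [2.3, 0.9, 1.3]
opening: 0.0007
gripper_force: 1.2
```

Request:
arm_command --steps '[{"translation": [5,0,-30],"rotation": [0,0,0],"claw": 0},{"translation": [25,-40,-35],"rotation": [0,0,0],"claw": 0},{"translation": [50,-80,-35],"rotation": [0,0,0],"claw": 0},{"translation": [76,-120,-35],"rotation": [0,0,0],"claw": 0},{"translation": [76,-151,-35],"rotation": [0,0,0],"claw": 0}]'

```text
clock: 5.25
tool_pos: [0.5777, 0.3891, 0.0888]
orientation: [180.0, -0.0, 22.0]
force: [0.9, -1.3, -0.1]
opening: 0.0007
gripper_force: 0.0
```

```bash
python3 - <<'E'
from m import *
o=ctrl.get_obs(); print(o['tool_pos'],o['orientation'],o['force'],'rack',rackc(o['tool_pos']*1e3)); slabs('t2.png')
E
```

```text
[0.57766084 0.38907604 0.08883127] [ 1.79978448e+02 -7.17580215e-03  2.19944680e+01] [ 0.9316145  -1.26953014 -0.07487543] rack [ 75.1 114.8]
1231 [520.1 117.4] [131.3  61. ] 23.1 rack [ -81.6 -114.4]
1197 [495.6 354.5] [128.2  59.7] 22.0 rack [-14.  114.2]
1245 [489.6 188.2] [130.6  60.8] 22.6 rack [-82.9 -37.3]
```

Request:
arm_command --steps '[{"translation": [0,0,25],"rotation": [0,0,0],"claw": 0},{"translation": [0,0,34],"rotation": [0,0,0],"claw": 0},{"translation": [0,0,34],"rotation": [0,0,0],"claw": 0},{"translation": [-10,0,34],"rotation": [0,0,0],"claw": 0},{"translation": [-22,0,34],"rotation": [0,0,0],"claw": 0}]'

```text
clock: 5.8
tool_pos: [0.5565, 0.3779, 0.0564]
orientation: [-180.0, -0.1, 21.9]
force: [0.7, 0.4, -0.7]
opening: 0.0008
gripper_force: 0.4
```

Request:
arm_command --steps '[{"translation": [-13,0,0],"rotation": [0,0,0],"claw": 0},{"translation": [-26,0,0],"rotation": [0,0,0],"claw": 0},{"translation": [-39,0,0],"rotation": [0,0,0],"claw": 0},{"translation": [-50,0,0],"rotation": [0,0,0],"claw": 0},{"translation": [-57,0,0],"rotation": [0,0,0],"claw": 0}]'

```text
clock: 6.3
tool_pos: [0.5028, 0.3567, 0.0567]
orientation: [-180.0, -0.1, 22.0]
force: [1.7, 1.2, -0.0]
opening: 0.0004
gripper_force: 0.8
```

Request:
arm_command --steps '[{"translation": [4,0,-30],"rotation": [0,0,0],"claw": 0},{"translation": [0,0,-60],"rotation": [0,0,0],"claw": 75},{"translation": [-35,0,-70],"rotation": [0,0,0],"claw": 75},{"translation": [-75,0,-70],"rotation": [0,0,0],"claw": 75},{"translation": [-114,0,-70],"rotation": [0,0,0],"claw": 75}]'

```text
clock: 6.8
tool_pos: [0.3965, 0.3133, 0.126]
orientation: [-180.0, -0.0, 21.9]
force: [-0.8, 0.6, -0.7]
opening: 0.0272
gripper_force: 0.0
```

```bash
python3 - <<'E'
from m import *
o=ctrl.get_obs(); print(o['tool_pos'],o['orientation'],o['force'],'rack',rackc(o['tool_pos']*1e3),o['opening']); slabs('t3.png')
E
```

```text
[0.39651216 0.31334237 0.12595323] [-1.79963074e+02 -3.33860097e-02  2.19383494e+01] [-0.77038319  0.58553999 -0.6681877 ] rack [-121.3  113.8] 0.02720684898702362
1224 [519.9 116.9] [130.5  60.2] 23.1 rack [ -82.  -114.8]
1245 [489.4 188.1] [130.2  60.8] 22.6 rack [-83.1 -37.3]
```

Request:
arm_command --steps '[{"translation": [3,0,0],"rotation": [0,0,0],"claw": 75},{"translation": [5,0,0],"rotation": [0,0,0],"claw": 75},{"translation": [5,0,0],"rotation": [0,0,0],"claw": 75},{"translation": [5,0,0],"rotation": [0,0,0],"claw": 75},{"translation": [5,0,20],"rotation": [0,0,0],"claw": 75}]'

```text
clock: 7.35
tool_pos: [0.404, 0.3176, 0.1071]
orientation: [-179.9, -0.2, 22.0]
force: [0.3, 0.1, -1.2]
opening: 0.0707
gripper_force: 0.0
```

Request:
arm_command --steps '[{"translation": [0,0,30],"rotation": [0,0,0],"claw": 75},{"translation": [0,0,55],"rotation": [0,0,0],"claw": 75},{"translation": [0,0,68],"rotation": [0,0,0],"claw": 75},{"translation": [0,0,69],"rotation": [0,0,0],"claw": 56},{"translation": [0,0,69],"rotation": [0,0,0],"claw": 40}]'

```text
clock: 7.85
tool_pos: [0.4027, 0.316, 0.0363]
orientation: [180.0, 0.0, 22.0]
force: [0.3, 0.1, -1.6]
opening: 0.0641
gripper_force: 0.0
```

Request:
arm_command --steps '[{"translation": [0,0,0],"rotation": [0,0,0],"claw": 40},{"translation": [0,0,0],"rotation": [0,0,0],"claw": 40},{"translation": [0,0,0],"rotation": [0,0,0],"claw": 40},{"translation": [0,0,-3],"rotation": [0,0,0],"claw": 40},{"translation": [0,0,-8],"rotation": [0,0,0],"claw": 40}]'

```text
clock: 8.35
tool_pos: [0.4022, 0.3159, 0.0448]
orientation: [180.0, 0.0, 22.0]
force: [0.6, 0.0, -2.1]
opening: 0.0594
gripper_force: 30.0
```

```bash
python3 - <<'E'
from m import *
o,im,d=snap('scene','s1.png'); print(o['tool_pos'],o['orientation'],o['force'],o['moment'],o['opening'],o['gripper_force'],rackc(o['tool_pos']*1e3))
cv2.imwrite('pics/s1c.png',cv2.resize(im[150:350,300:620,::-1],None,fx=2,fy=2))
E
```

```text
[0.40220837 0.31587502 0.04480111] [1.79987911e+02 2.32226583e-02 2.19831272e+01] [ 0.62203619  0.01959403 -2.12482436] [-0.10242562  0.01427626 -0.03037466] 0.05941354014091207 29.999224841594696 [-115.  114.]
```

View pics/s1c.png

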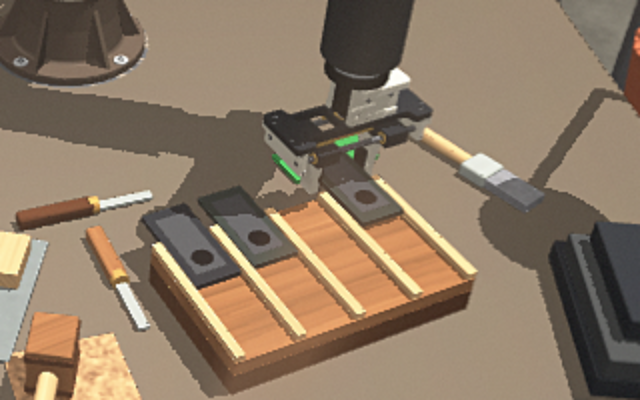

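Request:
arm_command --steps '[{"translation": [0,0,-20],"rotation": [0,0,0],"claw": 40},{"translation": [0,0,-45],"rotation": [0,0,0],"claw": 40},{"translation": [0,0,-70],"rotation": [0,0,0],"claw": 40},{"translation": [0,0,-90],"rotation": [0,0,0],"claw": 40},{"translation": [-5,20,-100],"rotation": [0,0,0],"claw": 40}]'

```text
clock: 8.9
tool_pos: [0.4062, 0.2977, 0.147]
orientation: [-179.9, -0.2, 22.1]
force: [-0.6, 0.2, -1.7]
opening: 0.0595
gripper_force: 30.0
```

Request:
arm_command --steps '[{"translation": [-8,35,0],"rotation": [0,0,0],"claw": 40},{"translation": [-18,75,0],"rotation": [0,0,0],"claw": 40},{"translation": [-28,115,0],"rotation": [0,0,0],"claw": 40},{"translation": [-38,155,0],"rotation": [0,0,0],"claw": 40},{"translation": [-47,195,0],"rotation": [0,0,0],"claw": 40}]'

```text
clock: 9.4
tool_pos: [0.434, 0.0951, 0.1447]
orientation: [-180.0, -0.0, 22.0]
force: [0.3, 0.1, -1.7]
opening: 0.0595
gripper_force: 30.0
```

Request:
arm_command --steps '[{"translation": [-10,40,0],"rotation": [0,0,0],"claw": 40},{"translation": [-20,80,0],"rotation": [0,0,0],"claw": 40},{"translation": [-30,120,0],"rotation": [0,0,0],"claw": 40},{"translation": [-40,160,0],"rotation": [0,0,0],"claw": 40},{"translation": [-47,190,0],"rotation": [0,0,0],"claw": 40}]'

```text
clock: 9.9
tool_pos: [0.4614, -0.099, 0.1446]
orientation: [-180.0, 0.0, 21.9]
force: [-0.1, 1.4, -2.2]
opening: 0.0594
gripper_force: 30.0
```

Request:
arm_command --steps '[{"translation": [0,0,0],"rotation": [0,0,1.5],"claw": 40},{"translation": [0,0,0],"rotation": [0,0,3],"claw": 40},{"translation": [0,0,0],"rotation": [0,0,4.5],"claw": 40},{"translation": [0,0,0],"rotation": [0,0,6],"claw": 40},{"translation": [0,0,0],"rotation": [0,0,7.44],"claw": 40}]'

```text
clock: 10.4
tool_pos: [0.4614, -0.097, 0.1445]
orientation: [180.0, 0.0, -15.6]
force: [-0.0, -0.6, -1.9]
opening: 0.0594
gripper_force: 30.0
```

```bash
python3 - <<'E'
from m import *
o,im,d=snap('wrist','w2.png'); print(o['tool_pos'],o['orientation'],o['force'],o['opening'],o['clock'])
P=cloud('wrist',d,o); 
for u,v in [(316,y) for y in range(100,300,15)]: print((u,v),P[v,u].round(4),im[v,u])
E
```

```text
[ 0.46141084 -0.09703898  0.14449066] [ 1.79998098e+02  2.72491048e-02 -1.55556312e+01] [-0.04280637 -0.63935688 -1.85879161] 0.0594384516240736 10.4
(316, 100) [ 0.5419 -0.1189  0.1655] [122 131 126]
(316, 115) [ 0.5375 -0.1176  0.1659] [155 154 159]
(316, 130) [ 0.5329 -0.1164  0.1656] [154 153 159]
(316, 145) [ 0.5283 -0.1151  0.1665] [78 76 78]
(316, 160) [ 0.5234 -0.1137  0.1642] [75 75 76]
(316, 175) [ 0.5186 -0.1123  0.1649] [76 74 76]
(316, 190) [ 0.5138 -0.111   0.1662] [81 79 81]
(316, 205) [ 0.5088 -0.1096  0.1667] [47 45 47]
(316, 220) [ 0.5033 -0.1081  0.1653] [86 88 90]
(316, 235) [ 0.498  -0.1066  0.1654] [89 90 92]
(316, 250) [ 0.4928 -0.1052  0.166 ] [89 90 93]
(316, 265) [ 0.4872 -0.1036  0.1659] [84 86 90]
(316, 280) [ 0.4816 -0.102   0.166 ] [88 89 91]
(316, 295) [ 0.4757 -0.1004  0.1657] [84 85 88]
```

View pics/w2.png

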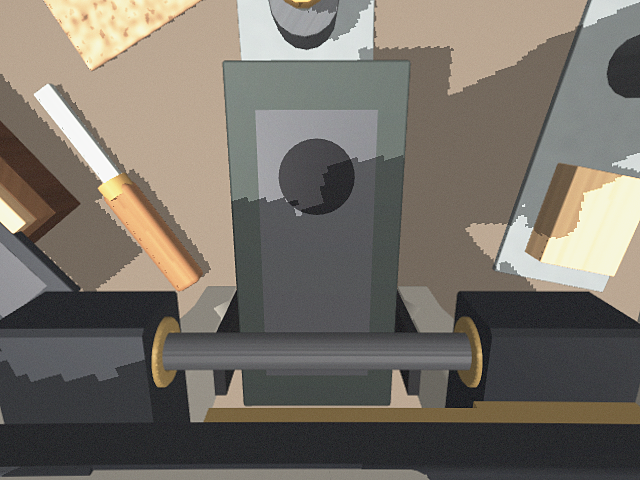

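The held slab is level: rear edge at row 61, front edge at row 405, columns 224–410. I now refine its offset and the pallet pose.

```bash
python3 - <<'E'
from m import *
o=ctrl.get_obs(); t=o['tool_pos']
q=onplane('wrist',[(224,61),(410,61),(316,61),(316.5,405)],t[2]+.021,o)
y=np.radians(o['orientation'][2]); e=np.array([np.cos(y),np.sin(y)])
for a in q: w=(a-t)[:2]*1e3; print('tool x,left',w@e, w@[-e[1],e[0]])
# pallet from saved first top image
im=cv2.imread('pics/top0.png'); hsv=cv2.cvtColor(im,cv2.COLOR_BGR2HSV); H,S,V=[hsv[...,i].astype(int) for i in range(3)]
for nm,b,k,z in(('block',(305,195,365,250),(S>75)&(V>165),.03),('cap',(330,165,358,195),(S>120)&(V>120),.092),('base',(305,160,365,250),(S<40)&(V>110),.006)):
    m=(box(*b)&k).astype(np.uint8); vv,uu=np.nonzero(m); p=onplane('top',np.c_[uu,vv],z)[:,:2]*1e3; r=cv2.minAreaRect(np.float32(p)); print(nm,len(vv),r,p.mean(0))
E
```

```text
tool x,left 94.94680125822912 29.530370777246215
tool x,left 94.92751444206148 -29.069279619833818
tool x,left 94.9870928518119 0.5474156249581399
tool x,left -34.21125086155049 0.44156089941298554
block 573 ((497.0760498046875, -102.67410278320312), (55.10121536254883, 68.61885833740234), 76.01502227783203) [ 497.11013631 -102.36568798]
cap 80 ((597.6025390625, -127.68244934082031), (22.139076232910156, 22.54926109313965), 89.83850860595703) [ 597.37746672 -127.89250855]
base 1712 ((541.197509765625, -112.85836791992188), (92.22688293457031, 201.73643493652344), 75.81086730957031) [ 545.15887934 -111.2230568 ]
```

```bash
python3 - <<'E'
from m import *
o=ctrl.get_obs()
im=cv2.imread('pics/w2.png')
for r in (10,40,50): print(r,[(c,im[r,c].tolist()) for c in (232,236,238,240,242,244,370,372,374,376,378)])
q=onplane('wrist',[(240,8),(238,50),(375,8),(374,45)],.006,o)*1e3; print(q.round(1))
y=np.radians(-14.1);e=np.array([np.cos(y),np.sin(y)]);n=np.array([-e[1],e[0]])
b=np.array([497.1,-102.5]); print([(a[:2]-b)@n for a in q])
s=cv2.imread('pics/scene0.png'); hsv=cv2.cvtColor(s,cv2.COLOR_BGR2HSV);H,S,V=[hsv[...,i].astype(int) for i in range(3)]
m=(box(262,250,325,335)&(S<40)&(V>110)).astype(np.uint8);vv,uu=np.nonzero(m);r=cv2.minAreaRect(np.float32(onplane('scene',np.c_[uu,vv],.006)[:,:2]*1e3));print('scene base',r)
m=(box(280,262,320,295)&(S>60)&(V>190)&(uu.max()>0)).astype(np.uint8);vv,uu=np.nonzero(m);p=onplane('scene',np.c_[uu,vv],.03)[:,:2]*1e3;print('scene block',cv2.minAreaRect(np.float32(p)),np.c_[uu,vv].mean(0))
E
```

```text
10 [(232, [150, 169, 190]), (236, [141, 163, 186]), (238, [225, 224, 217]), (240, [222, 223, 216]), (242, [223, 224, 218]), (244, [224, 226, 219]), (370, [222, 222, 219]), (372, [230, 232, 225]), (374, [136, 150, 163]), (376, [147, 168, 188]), (378, [147, 166, 188])]
40 [(232, [146, 166, 187]), (236, [143, 164, 185]), (238, [140, 163, 184]), (240, [224, 222, 213]), (242, [226, 226, 221]), (244, [223, 224, 219]), (370, [221, 224, 217]), (372, [211, 212, 203]), (374, [121, 140, 160]), (376, [150, 169, 191]), (378, [145, 164, 183])]
50 [(232, [146, 166, 187]), (236, [146, 167, 187]), (238, [149, 170, 191]), (240, [147, 154, 160]), (242, [230, 229, 225]), (244, [224, 227, 221]), (370, [143, 143, 138]), (372, [150, 148, 141]), (374, [92, 102, 116]), (376, [94, 105, 116]), (378, [92, 104, 113])]
[[ 616.6  -88.8    6. ]
 [ 593.3  -79.2    6. ]
 [ 592.3 -174.     6. ]
 [ 571.1 -168.3    6. ]]
[np.float64(42.40303325191365), np.float64(46.03358053684875), np.float64(-46.19678361438843), np.float64(-45.78123136189845)]
scene base ((546.5902709960938, -114.12374114990234), (90.15614318847656, 212.9272003173828), 75.7200927734375)
scene block ((509.5894775390625, -106.92565155029297), (59.6351318359375, 92.34300231933594), 74.64295196533203) [298.65064695 276.89648799]
```

Request:
arm_command --steps '[{"translation": [5,-3,25],"rotation": [0,0,-0.27],"claw": 40},{"translation": [5,-3,60],"rotation": [0,0,-0.27],"claw": 40},{"translation": [5,-3,95],"rotation": [0,0,-0.27],"claw": 40},{"translation": [5,-3,115],"rotation": [0,0,-0.27],"claw": 40},{"translation": [5,-3,122],"rotation": [0,0,-0.27],"claw": 40}]'

```text
clock: 10.95
tool_pos: [0.4659, -0.0955, 0.0206]
orientation: [179.9, 0.2, -13.8]
force: [-0.6, -0.1, -1.2]
opening: 0.0598
gripper_force: 30.0
```

Request:
arm_command --steps '[{"translation": [0,0,2],"rotation": [0,0,0],"claw": 40},{"translation": [0,0,4],"rotation": [0,0,0],"claw": 40},{"translation": [0,0,5],"rotation": [0,0,0],"claw": 40},{"translation": [0,0,5],"rotation": [0,0,0],"claw": 40},{"translation": [0,0,5],"rotation": [0,0,0],"claw": 40}]'

```text
clock: 11.45
tool_pos: [0.4685, -0.0949, 0.0184]
orientation: [-180.0, -0.1, -13.8]
force: [0.0, -0.1, -0.4]
opening: 0.0596
gripper_force: 30.0
```

Request:
arm_command --steps '[{"translation": [-1.5,0,-0.5],"rotation": [0,0,0.06],"claw": 40},{"translation": [-1.5,0,-0.5],"rotation": [0,0,0.06],"claw": 68},{"translation": [-1.5,0,-0.5],"rotation": [0,0,0.06],"claw": 74},{"translation": [-1.5,0,-0.5],"rotation": [0,0,0.06],"claw": 74},{"translation": [-1.5,0,-20],"rotation": [0,0,0.06],"claw": 74}]'

```text
clock: 11.95
tool_pos: [0.4646, -0.0948, 0.0359]
orientation: [179.9, 0.2, -14.2]
force: [0.0, -0.6, 0.8]
opening: 0.0738
gripper_force: 0.0
```

Request:
arm_command --steps '[{"translation": [0,0,-40],"rotation": [0,0,0],"claw": 74},{"translation": [0,0,-80],"rotation": [0,0,0],"claw": 74},{"translation": [0,0,-120],"rotation": [0,0,0],"claw": 74},{"translation": [0,0,-130],"rotation": [0,0,0],"claw": 50},{"translation": [0,0,-130],"rotation": [0,0,0],"claw": 20}]'

```text
clock: 12.45
tool_pos: [0.4674, -0.0944, 0.1694]
orientation: [-179.9, -0.2, -14.2]
force: [0.5, 0.0, -1.3]
opening: 0.0632
gripper_force: 0.0
```

```bash
cat >> m.py <<'E'
B=np.array([496.5,-102.5]); YP=-14.2
def stack(z):
    o,im,d=snap('wrist','wst%d.png'%int(ctrl.get_obs()['clock']*10)); P=cloud('wrist',d,o)
    k=(abs(P[...,2]-z)<.006).astype(np.uint8); k[300:]=0; k[:,:150]=0;k[:,480:]=0
    n,l,s,c=cv2.connectedComponentsWithStats(k); i=1+np.argmax(s[1:,4]); vv,uu=np.nonzero(l==i)
    q=onplane('wrist',np.c_[uu,vv],z,o)[:,:2]*1e3; y=np.radians(YP);e=np.array([np.cos(y),np.sin(y)]);n_=np.array([-e[1],e[0]])
    w=np.c_[(q-B)@e,(q-B)@n_]; r=cv2.minAreaRect(np.float32(w)); print('stack px',uu.min(),uu.max(),vv.min(),vv.max(),'pallet-frame x',np.percentile(w[:,0],[.3,99.7]).round(1),'y',np.percentile(w[:,1],[.3,99.7]).round(1),'rect',r,'tcp',o['tool_pos'],o['orientation'][2])
E
python3 -c "
from m import *
stack(.038)"
```

```text
stack px 274 360 94 271 pallet-frame x [-64.6  64.2] y [-28.8  30.7] rect ((-0.251708984375, 0.9575290679931641), (59.8149299621582, 128.8245849609375), 89.9992446899414) tcp [ 0.46743308 -0.09441412  0.16939245] -14.162242926374407
```

Request:
arm_command --steps '[{"translation": [-20,-38,0],"rotation": [0,0,0],"claw": 0},{"translation": [-41,-75,0],"rotation": [0,0,0],"claw": 0},{"translation": [-65,-120,0],"rotation": [0,0,0],"claw": 0},{"translation": [-90,-165,0],"rotation": [0,0,0],"claw": 0},{"translation": [-114,-210,0],"rotation": [0,0,0],"claw": 0}]'

```text
clock: 13.0
tool_pos: [0.4063, 0.1345, 0.1659]
orientation: [179.9, 0.1, -14.2]
force: [1.5, 1.3, -0.3]
opening: 0.0196
gripper_force: 0.0
```

Request:
arm_command --steps '[{"translation": [-7.6,-14.5,0],"rotation": [0,0,-1.5],"claw": 0},{"translation": [-7.6,-14.5,0],"rotation": [0,0,-3],"claw": 0},{"translation": [-7.6,-14.5,20],"rotation": [0,0,-4.5],"claw": 0},{"translation": [-7.6,-14.5,50],"rotation": [0,0,-6],"claw": 0},{"translation": [-7.6,-14.5,80],"rotation": [0,0,-7.27],"claw": 0}]'

```text
clock: 13.5
tool_pos: [0.4033, 0.1489, 0.0853]
orientation: [180.0, 0.1, 22.5]
force: [-0.1, 0.8, -0.3]
opening: 0.0003
gripper_force: 0.0
```

```bash
python3 - <<'E'
from m import *
o=ctrl.get_obs(); print(o['tool_pos'],o['orientation'],'rack',rackc(o['tool_pos']*1e3)); slabs()
E
```

```text
[0.40331993 0.14892286 0.08534115] [1.79976921e+02 9.43397009e-02 2.24954497e+01] rack [-177.6  -40.8]
1039 [519.8 117.1] [130.5  60.6] 23.1 rack [ -82.  -114.6]
499 [501.6 192.8] [102.2  60.1] 22.6 rack [-70.1 -37.6]
```

Request:
arm_command --steps '[{"translation": [0,-3,20],"rotation": [0,0,0],"claw": 0},{"translation": [0,-3,30],"rotation": [0,0,0],"claw": 0},{"translation": [6,-3,30],"rotation": [0,0,0],"claw": 0},{"translation": [18,-3,30],"rotation": [0,0,0],"claw": 0},{"translation": [30,-3,30],"rotation": [0,0,0],"claw": 0}]'

```text
clock: 14.05
tool_pos: [0.4326, 0.1645, 0.0585]
orientation: [-180.0, -0.1, 22.2]
force: [0.9, -0.1, -0.5]
opening: 0.0004
gripper_force: 0.0
```

Request:
arm_command --steps '[{"translation": [12,0,0],"rotation": [0,0,0],"claw": 0},{"translation": [24,0,0],"rotation": [0,0,0],"claw": 0},{"translation": [34,0,0],"rotation": [0,0,0],"claw": 0},{"translation": [39,0,0],"rotation": [0,0,0],"claw": 0},{"translation": [41,0,0],"rotation": [0,0,0],"claw": 0}]'

```text
clock: 14.55
tool_pos: [0.4671, 0.1776, 0.0573]
orientation: [179.9, 0.3, 22.1]
force: [-16.7, -1.4, 17.2]
opening: 0.0003
gripper_force: 9.3
```

Request:
arm_command --steps '[{"translation": [-10,0,0],"rotation": [0,0,0],"claw": 0},{"translation": [-10,0,-40],"rotation": [0,0,0],"claw": 0},{"translation": [-10,15,-70],"rotation": [0,0,0],"claw": 75},{"translation": [-10,45,-70],"rotation": [0,0,0],"claw": 75},{"translation": [-10,74,-70],"rotation": [0,0,0],"claw": 75}]'

```text
clock: 15.05
tool_pos: [0.4886, 0.1068, 0.129]
orientation: [-180.0, -0.2, 22.3]
force: [0.7, 0.3, -0.1]
opening: 0.0192
gripper_force: 0.0
```

```bash
python3 - <<'E'
from m import *
o=ctrl.get_obs(); print(o['tool_pos'],o['orientation'],'rack',rackc(o['tool_pos']*1e3)); slabs()
E
```

```text
[0.48859994 0.10682287 0.12900063] [-179.95774723   -0.19456045   22.26537232] rack [-114.8 -112.2]
```

```bash
python3 - <<'E'
from m import *
o,im,d=snap('scene'); cv2.imwrite('pics/s2c.png',cv2.resize(im[150:350,300:620,::-1],None,fx=2,fy=2))
o,im,d=snap('top'); P=cloud('top',d); print(np.nanmax(P[140:260,110:280,2]))
E
```

```text
0.5864372522157968
```

View pics/s2c.png

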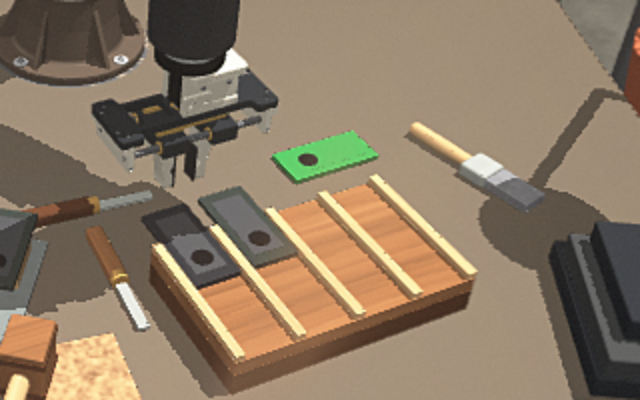

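The slab in channel 3 hardly moved. The fingertips rode over its upper face because they were about 3 mm too high, so I repeat the push lower.

Request:
arm_command --steps '[{"translation": [-25,-20,0],"rotation": [0,0,0],"claw": 0},{"translation": [-50,-45,0],"rotation": [0,0,0],"claw": 0},{"translation": [-66,-75,0],"rotation": [0,0,0],"claw": 0},{"translation": [-66,-75,40],"rotation": [0,0,0],"claw": 0},{"translation": [-66,-75,78],"rotation": [0,0,0],"claw": 0}]'

```text
clock: 15.7
tool_pos: [0.3983, 0.1537, 0.05]
orientation: [-179.9, -0.3, 22.4]
force: [-0.2, -0.0, -0.4]
opening: 0.003
gripper_force: 0.0
```

Request:
arm_command --steps '[{"translation": [0,0,3],"rotation": [0,0,0],"claw": 0},{"translation": [0,0,4],"rotation": [0,0,0],"claw": 0},{"translation": [0,0,4],"rotation": [0,0,0],"claw": 0},{"translation": [8,0,4],"rotation": [0,0,0],"claw": 0},{"translation": [18,0,4],"rotation": [0,0,0],"claw": 0}]'

```text
clock: 16.2
tool_pos: [0.4161, 0.1589, 0.0469]
orientation: [-179.9, -0.1, 22.2]
force: [0.1, 0.8, -0.7]
opening: 0.0006
gripper_force: 0.0
```

```bash
python3 - <<'E'
from m import *
o=ctrl.get_obs(); print(o['tool_pos'],o['orientation'],'rack',rackc(o['tool_pos']*1e3)); slabs()
E
```

```text
[0.41614798 0.15893643 0.04691938] [-1.79944256e+02 -1.49434857e-01  2.21937582e+01] rack [-161.9  -36.4]
977 [519.9 116.9] [130.5  60.2] 23.1 rack [ -82.  -114.8]
421 [504.9 194. ] [98.  59.7] 22.6 rack [-66.5 -37.8]
```

Request:
arm_command --steps '[{"translation": [10,0,0],"rotation": [0,0,0],"claw": 0},{"translation": [22,0,0],"rotation": [0,0,0],"claw": 0},{"translation": [34,0,0],"rotation": [0,0,0],"claw": 0},{"translation": [45,0,0],"rotation": [0,0,0],"claw": 0},{"translation": [53,0,0],"rotation": [0,0,0],"claw": 0}]'

```text
clock: 16.75
tool_pos: [0.4649, 0.1785, 0.0454]
orientation: [180.0, 0.0, 22.2]
force: [-3.0, -0.9, 1.5]
opening: 0.0004
gripper_force: 1.4
```

Request:
arm_command --steps '[{"translation": [-10,0,0],"rotation": [0,0,0],"claw": 0},{"translation": [-20,0,0],"rotation": [0,0,0],"claw": 0},{"translation": [-15,0,-40],"rotation": [0,0,0],"claw": 40},{"translation": [-10,30,-70],"rotation": [0,0,0],"claw": 75},{"translation": [-8,77,-75],"rotation": [0,0,0],"claw": 75}]'

```text
clock: 17.25
tool_pos: [0.4872, 0.1055, 0.1246]
orientation: [-180.0, -0.4, 22.5]
force: [1.2, 0.5, 0.6]
opening: 0.0191
gripper_force: 0.0
```

```bash
python3 - <<'E'
from m import *
o,im,d=snap('wrist','w3.png'); print(o['tool_pos'],o['orientation'],'rack',rackc(o['tool_pos']*1e3)); 
P=cloud('wrist',d,o)
# slab rear edges along the columns
hsv=cv2.cvtColor(im,cv2.COLOR_RGB2HSV)
k=(hsv[...,1]<70)&(hsv[...,2]<140)&(P[...,2]>.05)&(P[...,2]<.066); k[285:]=0
n,l,s,c=cv2.connectedComponentsWithStats(k.astype(np.uint8))
for i in range(1,n):
    if s[i,4]>800:
        x,y,w,h,a=s[i]; print(s[i],rackc(onplane('wrist',[(x+w/2,y)],.058,o)[0]*1e3))
E
```

```text
[0.48721061 0.1055174  0.12461749] [-179.95790526   -0.4250356    22.46287274] rack [-116.6 -112.9]
[  105     0   135   224 13330] [ 17.8 -41. ]
[ 142   19   54   57 2326] [  9.4 -38.3]
[  263    74   114   211 22184] [ -15.9 -114.3]
```

Request:
arm_command --steps '[{"translation": [2,1.5,0],"rotation": [0,0,0],"claw": 75},{"translation": [2,1.5,0],"rotation": [0,0,0],"claw": 75},{"translation": [2,1.5,0],"rotation": [0,0,0],"claw": 75},{"translation": [2,1.5,0],"rotation": [0,0,0],"claw": 75},{"translation": [2,1.5,20],"rotation": [0,0,0],"claw": 75}]'

```text
clock: 17.8
tool_pos: [0.4892, 0.1048, 0.1022]
orientation: [-180.0, -0.2, 22.3]
force: [0.0, 0.6, -0.3]
opening: 0.0623
gripper_force: 0.0
```

Request:
arm_command --steps '[{"translation": [0,0,30],"rotation": [0,0,0],"claw": 75},{"translation": [0,0,55],"rotation": [0,0,0],"claw": 75},{"translation": [0,0,67],"rotation": [0,0,0],"claw": 75},{"translation": [0,0,68],"rotation": [0,0,0],"claw": 56},{"translation": [0,0,68],"rotation": [0,0,0],"claw": 40}]'

```text
clock: 18.3
tool_pos: [0.4877, 0.1036, 0.0325]
orientation: [180.0, 0.0, 22.3]
force: [0.5, -0.1, 0.3]
opening: 0.0645
gripper_force: 0.0
```

Request:
arm_command --steps '[{"translation": [0,0,0],"rotation": [0,0,0],"claw": 40},{"translation": [0,0,0],"rotation": [0,0,0],"claw": 40},{"translation": [0,0,0],"rotation": [0,0,0],"claw": 40},{"translation": [0,0,-3],"rotation": [0,0,0],"claw": 40},{"translation": [0,0,-10],"rotation": [0,0,0],"claw": 40}]'

```text
clock: 18.8
tool_pos: [0.4875, 0.1028, 0.0426]
orientation: [180.0, 0.1, 22.2]
force: [0.1, -0.6, -2.0]
opening: 0.0599
gripper_force: 30.0
```

Request:
arm_command --steps '[{"translation": [0,0,-25],"rotation": [0,0,0],"claw": 40},{"translation": [0,0,-50],"rotation": [0,0,0],"claw": 40},{"translation": [0,0,-75],"rotation": [0,0,0],"claw": 40},{"translation": [0,0,-100],"rotation": [0,0,0],"claw": 40},{"translation": [0,0,-110],"rotation": [0,0,0],"claw": 40}]'

```text
clock: 19.3
tool_pos: [0.489, 0.1036, 0.1555]
orientation: [-180.0, -0.2, 22.2]
force: [0.1, 1.1, -1.0]
opening: 0.0594
gripper_force: 30.0
```

```bash
cat >> m.py <<'E'
def moveto(x,y,z,yaw):
    o=ctrl.get_obs(); a=np.radians(o['orientation'][2]); d=np.array([x,y])-o['tool_pos'][:2]*1e3
    print('tool x',round(d@[np.cos(a),np.sin(a)],1),'y',round(d@[np.sin(a),-np.cos(a)],1),'z',round(o['tool_pos'][2]*1e3-z,1),'rot',round((o['orientation'][2]-yaw)/5,2))
def held(z0,cols=None):
    o,im,d=snap('wrist','wh%d.png'%int(ctrl.get_obs()['clock']*10)); P=cloud('wrist',d,o); t=o['tool_pos']; a=np.radians(o['orientation'][2])
    k=(abs(P[...,2]-t[2]-z0)<.009); k[300:]=0; n,l,s,c=cv2.connectedComponentsWithStats(k.astype(np.uint8))
    i=l[250,316]; vv,uu=np.nonzero(l==i); w=(onplane('wrist',np.c_[uu,vv],t[2]+z0,o)-t)[:,:2]*1e3; e=np.array([np.cos(a),np.sin(a)]); x=w@e;y=w@[-e[1],e[0]]
    z=P[vv,uu,2]-t[2]; A=np.linalg.lstsq(np.c_[x,y,np.ones(len(x))],z*1e3,rcond=None)[0]
    print('held rear x',np.percentile(x,99.8),'left',np.percentile(y,[.3,99.7]),'ztop-tcp plane',A,'px',uu.min(),uu.max(),vv.min(),t,o['orientation'],o['force'],o['opening'])
E
python3 -c "
from m import *
held(.021); moveto(466,-95,150,-14.2)"
```

```text
held rear x 101.42342459809718 left [-35.46287357  35.64546285] ztop-tcp plane [1.50056696e-03 5.02735226e-04 2.50660389e+01] px 198 435 38 [0.48901437 0.10358773 0.1555299 ] [-179.97604578   -0.24396822   22.19616909] [ 0.10245419  1.08704004 -1.01666916] 0.0594244370851957
tool x -96.6 y 175.2 z 5.9 rot 7.28
```

Request:
arm_command --steps '[{"translation": [-15,27,0],"rotation": [0,0,0],"claw": 40},{"translation": [-37,65,0],"rotation": [0,0,0],"claw": 40},{"translation": [-59,103,0],"rotation": [0,0,0],"claw": 40},{"translation": [-81,141,0],"rotation": [0,0,0],"claw": 40},{"translation": [-99,173,0],"rotation": [0,0,0],"claw": 40}]'

```text
clock: 19.85
tool_pos: [0.4601, -0.0962, 0.1516]
orientation: [-180.0, 0.1, 22.2]
force: [0.7, -0.1, -1.4]
opening: 0.0596
gripper_force: 30.0
```

Request:
arm_command --steps '[{"translation": [0,0,0],"rotation": [0,0,1.5],"claw": 40},{"translation": [0,0,0],"rotation": [0,0,3],"claw": 40},{"translation": [0,0,0],"rotation": [0,0,4.5],"claw": 40},{"translation": [0,0,0],"rotation": [0,0,6],"claw": 40},{"translation": [0,0,0],"rotation": [0,0,7.28],"claw": 40}]'

```text
clock: 20.35
tool_pos: [0.4608, -0.0946, 0.1514]
orientation: [180.0, 0.1, -14.6]
force: [-0.4, -0.1, -2.0]
opening: 0.0594
gripper_force: 30.0
```

```bash
python3 -c "
from m import *
held(.025); moveto(463,-94,21,-14.2)"
```

```text
held rear x 100.5636409878448 left [-28.61818634  30.39797723] ztop-tcp plane [-1.11267208e-02 -7.84848927e-05  2.55782108e+01] px 217 412 38 [ 0.46075886 -0.09459548  0.15141571] [ 1.79973907e+02  1.02449641e-01 -1.45514690e+01] [-0.40021643 -0.12517997 -1.97111423] 0.059448173799377266
tool x 2.0 y -1.1 z 130.4 rot -0.14
```

Request:
arm_command --steps '[{"translation": [1.5,-0.5,25],"rotation": [0,0,-0.1],"claw": 40},{"translation": [1.5,-0.5,60],"rotation": [0,0,-0.1],"claw": 40},{"translation": [1.5,-0.5,95],"rotation": [0,0,-0.1],"claw": 40},{"translation": [1.5,-0.5,117],"rotation": [0,0,-0.1],"claw": 40},{"translation": [1.5,-0.5,125],"rotation": [0,0,-0.1],"claw": 40}]'

```text
clock: 20.9
tool_pos: [0.4611, -0.0945, 0.025]
orientation: [179.9, 0.2, -13.6]
force: [-3.9, 2.8, 5.1]
opening: 0.0596
gripper_force: 30.0
```

Request:
arm_command --steps '[{"translation": [0,0,2],"rotation": [0,0,0],"claw": 40},{"translation": [0,0,4],"rotation": [0,0,0],"claw": 40},{"translation": [0,0,5],"rotation": [0,0,0],"claw": 40},{"translation": [0,0,5.5],"rotation": [0,0,0],"claw": 40},{"translation": [0,0,5.5],"rotation": [0,0,0],"claw": 40}]'

```text
clock: 21.4
tool_pos: [0.4626, -0.0945, 0.0233]
orientation: [180.0, 0.0, -13.7]
force: [-4.8, 0.5, 8.0]
opening: 0.0599
gripper_force: 30.0
```

Request:
arm_command --steps '[{"translation": [0,0,-1.5],"rotation": [0,0,0.1],"claw": 40},{"translation": [0,0,-1.5],"rotation": [0,0,0.1],"claw": 68},{"translation": [0,0,-1.5],"rotation": [0,0,0.1],"claw": 74},{"translation": [0,0,-1.5],"rotation": [0,0,0.1],"claw": 74},{"translation": [0,0,-20],"rotation": [0,0,0.1],"claw": 74}]'

```text
clock: 21.9
tool_pos: [0.4618, -0.0945, 0.0407]
orientation: [179.9, 0.2, -14.2]
force: [0.2, -1.1, -0.4]
opening: 0.0743
gripper_force: 0.0
```

Request:
arm_command --steps '[{"translation": [0,0,-40],"rotation": [0,0,0],"claw": 74},{"translation": [0,0,-80],"rotation": [0,0,0],"claw": 74},{"translation": [0,0,-115],"rotation": [0,0,0],"claw": 74},{"translation": [0,0,-125],"rotation": [0,0,0],"claw": 50},{"translation": [0,0,-125],"rotation": [0,0,0],"claw": 20}]'

```text
clock: 22.4
tool_pos: [0.4644, -0.0941, 0.1688]
orientation: [-179.9, -0.2, -14.2]
force: [0.5, 0.1, -0.5]
opening: 0.0633
gripper_force: 0.0
```

```bash
python3 -c "
from m import *
stack(.046); slabs()"
```

```text
stack px 271 361 85 269 pallet-frame x [-62.8  66.1] y [-29.   30.6] rect ((1.7319183349609375, 0.7371139526367188), (129.27330017089844, 59.81577682495117), 0.47441715002059937) tcp [ 0.46435164 -0.09411402  0.16882204] -14.200424787446071
459 [570.8 221.2] [52.7 59.3] 20.9 rack [  4.8 -37.8]
```

Request:
arm_command --steps '[{"translation": [8,-40,0],"rotation": [0,0,0],"claw": 0},{"translation": [17,-88,0],"rotation": [0,0,0],"claw": 0},{"translation": [26,-136,0],"rotation": [0,0,0],"claw": 0},{"translation": [35,-184,0],"rotation": [0,0,0],"claw": 0},{"translation": [45,-232,0],"rotation": [0,0,0],"claw": 0}]'

```text
clock: 23.0
tool_pos: [0.5634, 0.121, 0.1649]
orientation: [179.9, 0.1, -14.2]
force: [2.0, -1.0, 0.1]
opening: 0.0152
gripper_force: 0.0
```

Request:
arm_command --steps '[{"translation": [9,-48,0],"rotation": [0,0,0],"claw": 0},{"translation": [18,-96,0],"rotation": [0,0,0],"claw": 0},{"translation": [25,-133,0],"rotation": [0,0,-1.5],"claw": 0},{"translation": [25,-133,0],"rotation": [0,0,-3],"claw": 0},{"translation": [25,-133,0],"rotation": [0,0,-4.5],"claw": 0}]'

```text
clock: 23.5
tool_pos: [0.6199, 0.2432, 0.1633]
orientation: [179.9, 0.3, 8.7]
force: [-0.6, 0.0, -0.2]
opening: -0.0003
gripper_force: 0.0
```

Request:
arm_command --steps '[{"translation": [0,0,0],"rotation": [0,0,-1.5],"claw": 0},{"translation": [0,0,20],"rotation": [0,0,-2.82],"claw": 0},{"translation": [0,0,60],"rotation": [0,0,-2.82],"claw": 0},{"translation": [0,0,80],"rotation": [0,0,-2.82],"claw": 0},{"translation": [0,0,80],"rotation": [0,0,-2.82],"claw": 0}]'

```text
clock: 24.0
tool_pos: [0.6176, 0.2404, 0.0811]
orientation: [179.9, 0.6, 22.3]
force: [0.0, 0.6, -0.5]
opening: 0.0007
gripper_force: 0.0
```

```bash
python3 - <<'E'
from m import *
o,im,d=snap('wrist'); print(o['tool_pos'],o['orientation'],'rack',rackc(o['tool_pos']*1e3)); slabs()
E
```

```text
[0.61758659 0.24042609 0.0811125 ] [179.90212621   0.55420842  22.34718734] rack [ 55.4 -37.8]
1176 [535.4 207.1] [130.2  57.9] 21.9 rack [-33.4 -37.3]
```

Request:
arm_command --steps '[{"translation": [0,0,18],"rotation": [0,0,0],"claw": 0},{"translation": [0,0,27],"rotation": [0,0,0],"claw": 0},{"translation": [-4,0,28],"rotation": [0,0,0],"claw": 0},{"translation": [-12,0,28],"rotation": [0,0,0],"claw": 0},{"translation": [-22,0,28],"rotation": [0,0,0],"claw": 0}]'

```text
clock: 24.6
tool_pos: [0.6001, 0.2339, 0.0599]
orientation: [-180.0, -0.1, 22.4]
force: [0.0, -0.4, -0.1]
opening: 0.0006
gripper_force: 0.0
```

Request:
arm_command --steps '[{"translation": [-9,0,0],"rotation": [0,0,0],"claw": 0},{"translation": [-18,0,0],"rotation": [0,0,0],"claw": 0},{"translation": [-27,0,0],"rotation": [0,0,0],"claw": 0},{"translation": [-34,0,0],"rotation": [0,0,0],"claw": 0},{"translation": [-39,0,0],"rotation": [0,0,0],"claw": 0}]'

```text
clock: 25.1
tool_pos: [0.5636, 0.2189, 0.0593]
orientation: [-180.0, -0.0, 22.4]
force: [0.5, -0.6, 0.2]
opening: 0.0001
gripper_force: 0.0
```

Request:
arm_command --steps '[{"translation": [5,0,-30],"rotation": [0,0,0],"claw": 0},{"translation": [0,0,-60],"rotation": [0,0,0],"claw": 75},{"translation": [-35,0,-70],"rotation": [0,0,0],"claw": 75},{"translation": [-75,0,-70],"rotation": [0,0,0],"claw": 75},{"translation": [-109,0,-70],"rotation": [0,0,0],"claw": 75}]'

```text
clock: 25.6
tool_pos: [0.462, 0.1768, 0.1292]
orientation: [-180.0, -0.0, 22.4]
force: [-0.6, 1.2, 0.5]
opening: 0.0266
gripper_force: 0.0
```

```bash
python3 - <<'E'
from m import *
o,im,d=snap('wrist','w4.png'); print(o['tool_pos'],o['orientation'],'rack',rackc(o['tool_pos']*1e3)); 
P=cloud('wrist',d,o)
hsv=cv2.cvtColor(im,cv2.COLOR_RGB2HSV)
k=(hsv[...,1]<70)&(hsv[...,2]<140)&(P[...,2]>.05)&(P[...,2]<.066); k[285:]=0
n,l,s,c=cv2.connectedComponentsWithStats(k.astype(np.uint8))
for i in range(1,n):
    if s[i,4]>800:
        x,y,w,h,a=s[i]; print(s[i],rackc(onplane('wrist',[(x+w/2,y)],.058,o)[0]*1e3))
E
```

```text
[0.46199595 0.17682866 0.12919091] [-1.79980086e+02 -2.24135717e-02  2.23631231e+01] rack [-112.7  -37.3]
[  257     0   119   228 24578] [ 22.4 -37.2]
```

The fingers were 2 mm too high and passed over the slab without moving it, so I repeat the push at the right height.

Request:
arm_command --steps '[{"translation": [35,0,0],"rotation": [0,0,0],"claw": 0},{"translation": [80,0,0],"rotation": [0,0,0],"claw": 0},{"translation": [125,0,0],"rotation": [0,0,0],"claw": 0},{"translation": [170,0,0],"rotation": [0,0,0],"claw": 0},{"translation": [170,0,40],"rotation": [0,0,0],"claw": 0}]'

```text
clock: 26.15
tool_pos: [0.6292, 0.2465, 0.0935]
orientation: [-180.0, -0.7, 22.5]
force: [0.4, -0.8, -0.9]
opening: 0.0031
gripper_force: 0.0
```

Request:
arm_command --steps '[{"translation": [0,0,20],"rotation": [0,0,0],"claw": 0},{"translation": [0,0,33],"rotation": [0,0,0],"claw": 0},{"translation": [0,0,35],"rotation": [0,0,0],"claw": 0},{"translation": [0,0,35],"rotation": [0,0,0],"claw": 0},{"translation": [0,0,35],"rotation": [0,0,0],"claw": 0}]'

```text
clock: 26.65
tool_pos: [0.6214, 0.2429, 0.0557]
orientation: [-180.0, -0.1, 22.4]
force: [0.6, 0.4, 0.5]
opening: 0.0003
gripper_force: 0.0
```

```bash
python3 - <<'E'
from m import *
o=ctrl.get_obs(); print(o['tool_pos'],o['orientation'],'rack',rackc(o['tool_pos']*1e3)); slabs()
E
```

```text
[0.62142302 0.24287872 0.05574762] [-1.79981349e+02 -1.43557689e-01  2.24087469e+01] rack [ 59.8 -37. ]
1174 [535.5 207.1] [129.9  57.6] 22.1 rack [-33.2 -37.3]
```

Slab untouched (rear end at 31). I go 2 mm lower and push 65 mm.

Request:
arm_command --steps '[{"translation": [0,0,2],"rotation": [0,0,0],"claw": 0},{"translation": [-8,0,2],"rotation": [0,0,0],"claw": 0},{"translation": [-16,0,2],"rotation": [0,0,0],"claw": 0},{"translation": [-26,0,2],"rotation": [0,0,0],"claw": 0},{"translation": [-36,0,2],"rotation": [0,0,0],"claw": 0}]'

```text
clock: 27.2
tool_pos: [0.5866, 0.2283, 0.0523]
orientation: [-180.0, -0.0, 22.4]
force: [0.5, 0.7, 0.0]
opening: 0.0005
gripper_force: 0.5
```

Request:
arm_command --steps '[{"translation": [-8,0,0],"rotation": [0,0,0],"claw": 0},{"translation": [-16,0,0],"rotation": [0,0,0],"claw": 0},{"translation": [-22,0,0],"rotation": [0,0,0],"claw": 0},{"translation": [-27,0,0],"rotation": [0,0,0],"claw": 0},{"translation": [-29,0,0],"rotation": [0,0,0],"claw": 0}]'

```text
clock: 27.7
tool_pos: [0.5603, 0.2175, 0.0522]
orientation: [-180.0, -0.0, 22.4]
force: [1.7, 1.1, 0.4]
opening: 0.0003
gripper_force: 0.6
```

Request:
arm_command --steps '[{"translation": [5,0,-30],"rotation": [0,0,0],"claw": 0},{"translation": [0,0,-60],"rotation": [0,0,0],"claw": 75},{"translation": [-35,0,-70],"rotation": [0,0,0],"claw": 75},{"translation": [-75,0,-70],"rotation": [0,0,0],"claw": 75},{"translation": [-110,0,-70],"rotation": [0,0,0],"claw": 75}]'

```text
clock: 28.2
tool_pos: [0.4572, 0.1748, 0.122]
orientation: [-180.0, 0.0, 22.3]
force: [-0.7, 0.5, 0.2]
opening: 0.0267
gripper_force: 0.0
```

```bash
python3 - <<'E'
from m import *
o,im,d=snap('wrist','w5.png'); print(o['tool_pos'],o['orientation'],'rack',rackc(o['tool_pos']*1e3)); 
P=cloud('wrist',d,o)
hsv=cv2.cvtColor(im,cv2.COLOR_RGB2HSV)
k=(hsv[...,1]<70)&(hsv[...,2]<140)&(P[...,2]>.05)&(P[...,2]<.066); k[285:]=0
n,l,s,c=cv2.connectedComponentsWithStats(k.astype(np.uint8))
for i in range(1,n):
    if s[i,4]>800:
        x,y,w,h,a=s[i]; print(s[i],rackc(onplane('wrist',[(x+w/2,y)],.058,o)[0]*1e3))
E
```

```text
[0.45724389 0.17476848 0.12201766] [-1.79991376e+02  2.71123987e-02  2.23485428e+01] rack [-117.9  -37.4]
[  259    76   115   209 22278] [-19.1 -37.3]
```

Request:
arm_command --steps '[{"translation": [0,0,0],"rotation": [0,0,0],"claw": 75},{"translation": [0,0,0],"rotation": [0,0,0],"claw": 75},{"translation": [0,0,0],"rotation": [0,0,0],"claw": 75},{"translation": [0,0,0],"rotation": [0,0,0],"claw": 75},{"translation": [0,0,20],"rotation": [0,0,0],"claw": 75}]'

```text
clock: 28.75
tool_pos: [0.4608, 0.177, 0.1036]
orientation: [-180.0, -0.2, 22.4]
force: [0.8, 0.2, 0.0]
opening: 0.0709
gripper_force: 0.0
```

Request:
arm_command --steps '[{"translation": [0,0,30],"rotation": [0,0,0],"claw": 75},{"translation": [0,0,55],"rotation": [0,0,0],"claw": 75},{"translation": [0,0,65],"rotation": [0,0,0],"claw": 75},{"translation": [0,0,66],"rotation": [0,0,0],"claw": 56},{"translation": [0,0,66],"rotation": [0,0,0],"claw": 40}]'

```text
clock: 29.25
tool_pos: [0.4594, 0.176, 0.0364]
orientation: [180.0, -0.0, 22.4]
force: [0.4, 0.5, 0.3]
opening: 0.0644
gripper_force: 0.0
```

Request:
arm_command --steps '[{"translation": [0,0,0],"rotation": [0,0,0],"claw": 40},{"translation": [0,0,0],"rotation": [0,0,0],"claw": 40},{"translation": [0,0,0],"rotation": [0,0,0],"claw": 40},{"translation": [0,0,-3],"rotation": [0,0,0],"claw": 40},{"translation": [0,0,-10],"rotation": [0,0,0],"claw": 40}]'

```text
clock: 29.75
tool_pos: [0.4583, 0.1753, 0.0461]
orientation: [180.0, 0.1, 22.4]
force: [-0.4, -0.2, -2.6]
opening: 0.0593
gripper_force: 30.0
```

Request:
arm_command --steps '[{"translation": [0,0,-25],"rotation": [0,0,0],"claw": 40},{"translation": [0,0,-50],"rotation": [0,0,0],"claw": 40},{"translation": [0,0,-75],"rotation": [0,0,0],"claw": 40},{"translation": [0,0,-100],"rotation": [0,0,0],"claw": 40},{"translation": [0,0,-110],"rotation": [0,0,0],"claw": 40}]'

```text
clock: 30.25
tool_pos: [0.4597, 0.1763, 0.1589]
orientation: [-179.9, -0.2, 22.4]
force: [1.0, -0.7, -1.7]
opening: 0.0597
gripper_force: 30.0
```

```bash
python3 -c "
from m import *
held(.023); moveto(463,-94.5,155,-14.2)"
```

```text
held rear x 95.74727447264371 left [-29.07830506  33.97296826] ztop-tcp plane [-3.26686049e-03 -2.23037905e-03  2.15724900e+01] px 198 412 57 [0.45970896 0.17629051 0.15890552] [-179.9403193    -0.22078575   22.40295662] [ 1.01332602 -0.65457451 -1.69918234] 0.05971307349232057
tool x -100.4 y 251.7 z 4.2 rot 7.32
```

Request:
arm_command --steps '[{"translation": [-10,27,0],"rotation": [0,0,0],"claw": 40},{"translation": [-25,65,0],"rotation": [0,0,0],"claw": 40},{"translation": [-40,105,0],"rotation": [0,0,0],"claw": 40},{"translation": [-55,145,0],"rotation": [0,0,0],"claw": 40},{"translation": [-71,185,0],"rotation": [0,0,0],"claw": 40}]'

```text
clock: 30.8
tool_pos: [0.4627, -0.024, 0.1551]
orientation: [-180.0, 0.1, 22.4]
force: [1.2, -0.1, -2.9]
opening: 0.0596
gripper_force: 30.0
```

Request:
arm_command --steps '[{"translation": [-15,40,0],"rotation": [0,0,0],"claw": 40},{"translation": [-26,68,0],"rotation": [0,0,1.5],"claw": 40},{"translation": [-26,68,0],"rotation": [0,0,3],"claw": 40},{"translation": [-26,68,0],"rotation": [0,0,4.5],"claw": 40},{"translation": [-26,68,0],"rotation": [0,0,6],"claw": 40}]'

```text
clock: 31.3
tool_pos: [0.4645, -0.0958, 0.1548]
orientation: [180.0, 0.1, -8.0]
force: [0.5, 0.5, -1.4]
opening: 0.0596
gripper_force: 30.0
```

Request:
arm_command --steps '[{"translation": [0,0,0],"rotation": [0,0,1.32],"claw": 40},{"translation": [0,0,0],"rotation": [0,0,1.32],"claw": 40},{"translation": [0,0,0],"rotation": [0,0,1.32],"claw": 40}]'

```text
clock: 31.6
tool_pos: [0.465, -0.0952, 0.1553]
orientation: [180.0, 0.1, -14.0]
force: [1.2, -0.8, -2.3]
opening: 0.0593
gripper_force: 30.0
```

```bash
python3 -c "
from m import *
held(.0215); moveto(466.4,-94.9,32,-14.2)"
```

```text
held rear x 95.80421284523074 left [-35.47349067  36.02054302] ztop-tcp plane [-5.33583896e-03 -6.38335825e-04  2.13542145e+01] px 198 435 57 [ 0.46497873 -0.0952074   0.15529912] [ 1.79978341e+02  7.33039167e-02 -1.40264871e+01] [ 1.20318408 -0.76432383 -2.26929684] 0.05928645511028939
tool x 1.2 y -0.6 z 123.5 rot 0.03
```

Request:
arm_command --steps '[{"translation": [1,-0.5,25],"rotation": [0,0,0],"claw": 40},{"translation": [1,-0.5,60],"rotation": [0,0,0],"claw": 40},{"translation": [1,-0.5,95],"rotation": [0,0,0],"claw": 40},{"translation": [1,-0.5,112],"rotation": [0,0,0],"claw": 40},{"translation": [1,-0.5,117],"rotation": [0,0,0],"claw": 40}]'

```text
clock: 32.15
tool_pos: [0.4659, -0.0951, 0.038]
orientation: [179.9, 0.1, -14.0]
force: [-6.6, 1.6, 21.5]
opening: 0.0596
gripper_force: 31.4
```

Request:
arm_command --steps '[{"translation": [0,0,1],"rotation": [0,0,0],"claw": 40},{"translation": [0,0,2],"rotation": [0,0,0],"claw": 40},{"translation": [0,0,3],"rotation": [0,0,0],"claw": 40},{"translation": [0,0,4],"rotation": [0,0,0],"claw": 40},{"translation": [0,0,4],"rotation": [0,0,0],"claw": 40}]'

```text
clock: 32.65
tool_pos: [0.4666, -0.0952, 0.0366]
orientation: [180.0, -0.0, -14.0]
force: [-7.1, 0.8, 16.0]
opening: 0.0599
gripper_force: 30.0
```

Request:
arm_command --steps '[{"translation": [-0.5,0,-3.5],"rotation": [0,0,0],"claw": 40},{"translation": [-0.5,0,-3.5],"rotation": [0,0,0],"claw": 40},{"translation": [-0.5,0,-3.5],"rotation": [0,0,0],"claw": 40}]'

```text
clock: 32.95
tool_pos: [0.4659, -0.0948, 0.0384]
orientation: [-180.0, 0.0, -14.2]
force: [0.8, 0.3, -5.0]
opening: 0.0598
gripper_force: 30.0
```

```bash
python3 -c "
from m import *
held(.0215)
o,im,d=snap('scene'); cv2.imwrite('pics/s3c.png',cv2.resize(im[200:350,220:380,::-1],None,fx=4,fy=4))"
```

```text
held rear x 95.7847059853775 left [-35.51851367  36.31835578] ztop-tcp plane [-8.84182150e-03  4.04907146e-03  2.14895363e+01] px 198 435 58 [ 0.46587938 -0.09475823  0.03836692] [-1.79998773e+02  2.01692085e-02 -1.41708092e+01] [ 0.83974125  0.25761134 -4.97179264] 0.0598206678050859
```

View pics/s3c.png

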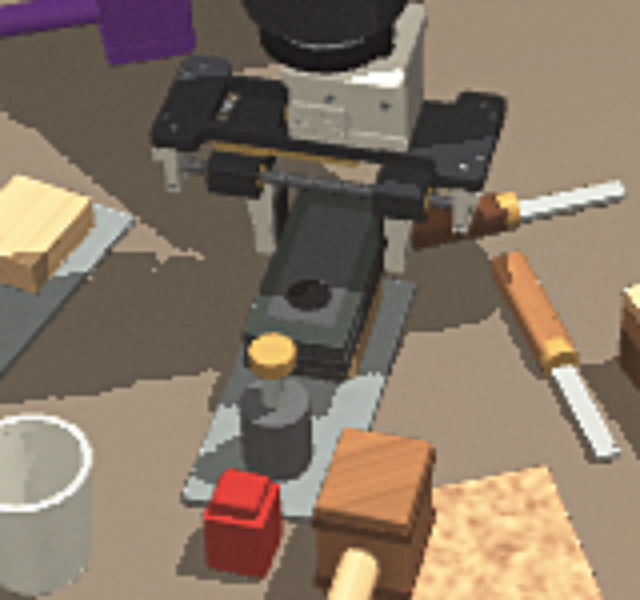

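Slab 3 sits above the other two and the fingers also grip the edges of those below (force −5 N). I lower again and open. The mallet has been knocked aside and now stands near the pallet's corner, beside the mat.

Request:
arm_command --steps '[{"translation": [0.5,0,2],"rotation": [0,0,0],"claw": 40},{"translation": [0.5,0,2],"rotation": [0,0,0],"claw": 62},{"translation": [0.5,0,2],"rotation": [0,0,0],"claw": 74},{"translation": [0.5,0,2],"rotation": [0,0,0],"claw": 74},{"translation": [0.5,0,2],"rotation": [0,0,0],"claw": 74}]'

```text
clock: 33.55
tool_pos: [0.4669, -0.095, 0.0367]
orientation: [-180.0, -0.0, -14.2]
force: [-0.7, -0.4, 0.2]
opening: 0.0729
gripper_force: 0.0
```

Request:
arm_command --steps '[{"translation": [0,0,-30],"rotation": [0,0,0],"claw": 74},{"translation": [0,0,-70],"rotation": [0,0,0],"claw": 74},{"translation": [0,0,-110],"rotation": [0,0,0],"claw": 74},{"translation": [0,0,-140],"rotation": [0,0,0],"claw": 74},{"translation": [0,0,-140],"rotation": [0,0,0],"claw": 74}]'

```text
clock: 34.05
tool_pos: [0.4693, -0.0949, 0.1812]
orientation: [-179.8, -0.5, -14.2]
force: [0.9, -0.3, 0.0]
opening: 0.074
gripper_force: 0.0
```

```bash
python3 -c "
from m import *
stack(.054)
o,im,d=snap('scene'); cv2.imwrite('pics/s4c.png',cv2.resize(im[240:340,240:400,::-1],None,fx=5,fy=5,interpolation=cv2.INTER_CUBIC))
o,im,d=snap('top','t9.png')
"
```

```text
stack px 274 362 96 275 pallet-frame x [-63.7  64.5] y [-29.3  30.1] rect ((0.6946487426757812, 0.3853340148925781), (59.81143569946289, 128.95889282226562), 89.94541931152344) tcp [ 0.46934088 -0.09486312  0.18118174] -14.175379352567889
```

View pics/s4c.png

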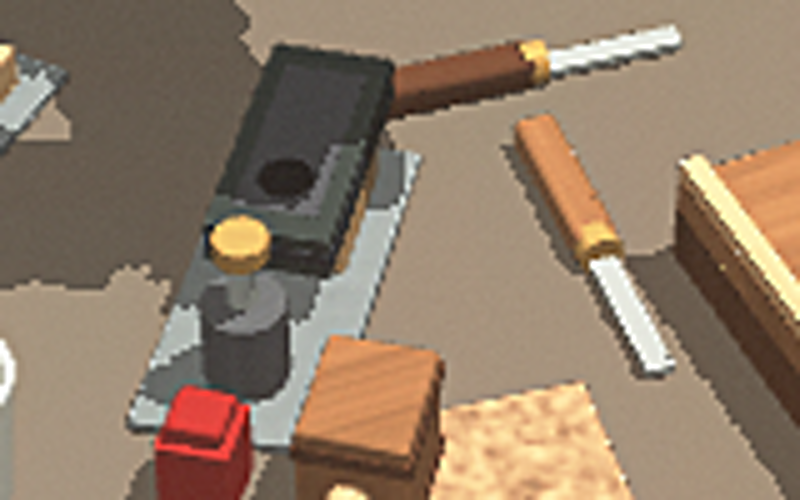

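The stack is neat and within 1 mm of centre. Next I measure the shifted mallet and the mat.

```bash
python3 - <<'E'
from m import *
o,im,d=snap('top'); P=cloud('top',d); z=P[...,2]
a=box(265,85,375,195)
k=(a&(z>.063)&(z<.085)).astype(np.uint8); k=cv2.morphologyEx(k,cv2.MORPH_OPEN,np.ones((3,3)))
n,l,s,c=cv2.connectedComponentsWithStats(k)
for i in range(1,n):
    if s[i,4]>150:
        vv,uu=np.nonzero(l==i); q=onplane('top',np.c_[uu,vv],.072)[:,:2]*1e3; print('head',s[i],np.nanmedian(z[l==i]),cv2.minAreaRect(np.float32(q)))
k=(a&(z>.035)&(z<.06)).astype(np.uint8)
n,l,s,c=cv2.connectedComponentsWithStats(k)
for i in range(1,n):
    if s[i,4]>100:
        vv,uu=np.nonzero(l==i); q=onplane('top',np.c_[uu,vv],.046)[:,:2]*1e3; print('handle/seal',s[i],np.nanmedian(z[l==i]),cv2.minAreaRect(np.float32(q)),im[vv,uu].mean(0))
hsv=cv2.cvtColor(im,cv2.COLOR_RGB2HSV)
k=(a&(hsv[...,1]>90)&(hsv[...,2]>170)&(z<.02)).astype(np.uint8);k=cv2.morphologyEx(k,cv2.MORPH_OPEN,np.ones((3,3)));vv,uu=np.nonzero(k)
q=onplane('top',np.c_[uu,vv],.004)[:,:2]*1e3; print('mat',len(q),cv2.minAreaRect(np.float32(q)))
cv2.imwrite('pics/t10c.png',cv2.resize(im[85:200,255:415,::-1],None,fx=5,fy=5,interpolation=cv2.INTER_CUBIC))
o,im,d=snap('wrist','w6.png')
E
```

```text
head [311 136  25  28 496] 0.07441262924297065 ((674.029296875, -74.70069885253906), (51.40775680541992, 63.319610595703125), 75.31866455078125)
handle/seal [323  93  20  46 389] 0.048094946055484034 ((771.322021484375, -101.0699462890625), (21.859821319580078, 122.34185791015625), 74.90199279785156) [199.37275064 174.07197943 122.32133676]
handle/seal [343 149  16  13 137] 0.0506005886924652 ((664.7059936523438, -146.8518829345703), (34.0460205078125, 27.88070297241211), 75.90991973876953) [177.79562044  58.28467153  46.59854015]
mat 1821 ((685.1241455078125, -24.198440551757812), (129.57716369628906, 130.73858642578125), 13.24314022064209)
```

View pics/t10c.png

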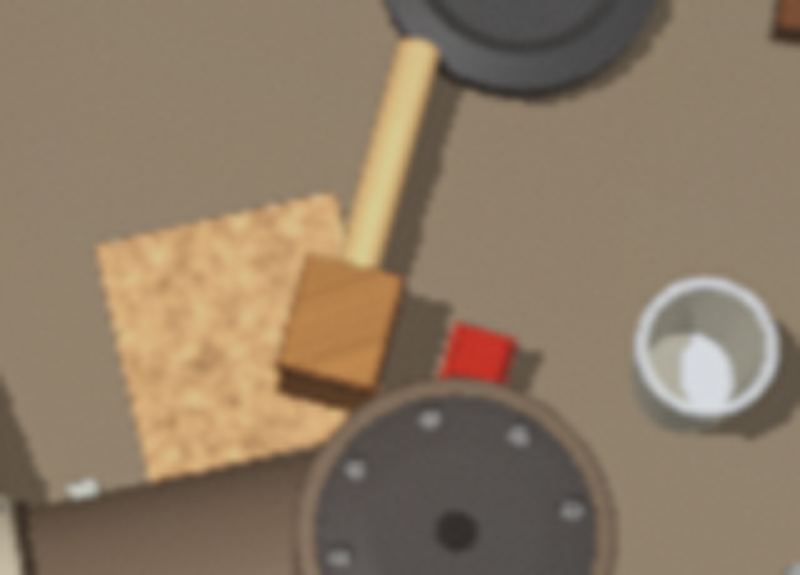

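The mallet stands upright, half on the mat, at about (674,−75) with its handle at −15°. The seal is 30 mm beside it, so I grip high on the head, above the seal. First, a closer look from the wrist.

Request:
arm_command --steps '[{"translation": [35,-15,0],"rotation": [0,0,0],"claw": 62},{"translation": [75,-33,0],"rotation": [0,0,0],"claw": 62},{"translation": [115,-50,0],"rotation": [0,0,0],"claw": 62},{"translation": [150,-66,0],"rotation": [0,0,0.16],"claw": 62},{"translation": [158,-70,0],"rotation": [0,0,0.16],"claw": 62}]'

```text
clock: 34.8
tool_pos: [0.6396, -0.0654, 0.1737]
orientation: [179.9, 0.1, -15.0]
force: [-0.5, -0.8, 0.4]
opening: 0.0623
gripper_force: 0.0
```

Request:
arm_command --steps '[{"translation": [0,0,0],"rotation": [0,0,0],"claw": 62},{"translation": [0,0,0],"rotation": [0,0,0],"claw": 62}]'

```text
clock: 35.0
tool_pos: [0.6357, -0.066, 0.1751]
orientation: [179.9, 0.1, -15.0]
force: [0.0, 0.2, 0.1]
opening: 0.0625
gripper_force: 0.0
```

```bash
python3 - <<'E'
from m import *
o,im,d=snap('wrist','w7.png'); print(o['tool_pos'],o['orientation'],o['opening'])
P=cloud('wrist',d,o); z=P[...,2]
k=((abs(z-.073)<.006)).astype(np.uint8); k[295:]=0; k=cv2.morphologyEx(k,cv2.MORPH_OPEN,np.ones((5,5)))
n,l,s,c=cv2.connectedComponentsWithStats(k)
for i in range(1,n):
    if s[i,4]>1500:
        vv,uu=np.nonzero(l==i); zz=np.nanmedian(z[l==i]); q=onplane('wrist',np.c_[uu,vv],zz,o)[:,:2]*1e3; r=cv2.minAreaRect(np.float32(q)); print('head',s[i],zz,r)
k=((abs(z-.048)<.008)).astype(np.uint8); k[295:]=0; k=cv2.morphologyEx(k,cv2.MORPH_OPEN,np.ones((5,5)))
n,l,s,c=cv2.connectedComponentsWithStats(k)
for i in range(1,n):
    if s[i,4]>1000:
        vv,uu=np.nonzero(l==i); zz=np.nanmedian(z[l==i]); q=onplane('wrist',np.c_[uu,vv],zz,o)[:,:2]*1e3; print('other',s[i],zz,cv2.minAreaRect(np.float32(q)))
E
```

```text
[ 0.63574642 -0.06604987  0.17513459] [ 1.79943338e+02  1.47737771e-01 -1.50202723e+01] 0.06254121637906422
head [ 544   59   96  119 2508] 0.07456519113455062 ((663.2014770507812, -248.2209014892578), (56.51696014404297, 69.50738525390625), 88.36981201171875)
head [ 273  130   79   92 6964] 0.07419837383732361 ((676.6412353515625, -73.63235473632812), (49.44532012939453, 58.52828598022461), 74.94290161132812)
other [ 296    0   33  128 4010] 0.04869013915479975 ((742.9293823242188, -91.58897399902344), (20.83095932006836, 76.42007446289062), 75.3510513305664)
other [ 572   73   60   92 1755] 0.04835561527558041 ((657.981201171875, -274.232177734375), (33.3431510925293, 58.84416961669922), 72.9558334350586)
other [ 388  138   50   48 2201] 0.05127514063262767 ((665.5465087890625, -142.61679077148438), (32.626220703125, 32.199832916259766), 74.82579803466797)
other [  11  217   83   74 1408] 0.04814832720046275 ((666.1920166015625, 130.35072326660156), (74.79405975341797, 13.149506568908691), 22.745838165283203)
other [ 381  224   55   51 1477] 0.05205885798975651 ((606.8004150390625, -125.2479476928711), (33.12051010131836, 38.89762496948242), 19.30506706237793)
other [   0  243   49   52 1477] 0.05019527247059663 ((659.3621826171875, 154.82949829101562), (34.93305206298828, 41.94590377807617), 62.437984466552734)
```

View pics/w7.png

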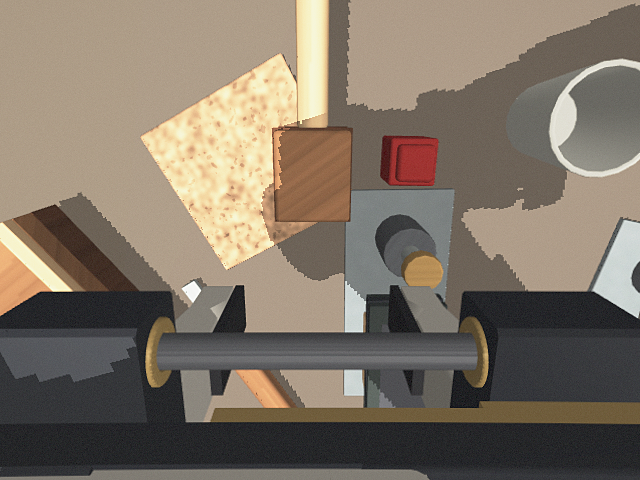

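The wrist view shows the mallet head at (312,174), seal at (410,160) and cap at (423,270). I grip the head 12 mm towards the handle.

Request:
arm_command --steps '[{"translation": [27,-2,20],"rotation": [0,0,0],"claw": 62},{"translation": [53.5,-3.3,50],"rotation": [0,0,0],"claw": 62},{"translation": [53.5,-3.3,80],"rotation": [0,0,0],"claw": 62},{"translation": [53.5,-3.3,80],"rotation": [0,0,0],"claw": 62},{"translation": [53.5,-3.3,80],"rotation": [0,0,0],"claw": 62}]'

```text
clock: 35.55
tool_pos: [0.6886, -0.0769, 0.0972]
orientation: [180.0, 0.0, -15.0]
force: [0.6, 0.3, 0.5]
opening: 0.0621
gripper_force: 0.0
```

```bash
python3 -c "
from m import *
print(ctrl.get_obs()['opening'],ctrl.get_obs()['force']); moveto(688.2,-76.7,55,-15)
o=ctrl.get_obs()
"
```

```text
0.0621307879102105 [0.57682613 0.25468495 0.4864348 ]
tool x -0.4 y -0.1 z 42.2 rot -0.0
```

Request:
arm_command --steps '[{"translation": [0,0,20],"rotation": [0,0,0],"claw": 62},{"translation": [0,0,36],"rotation": [0,0,0],"claw": 62},{"translation": [0,0,41],"rotation": [0,0,0],"claw": 62},{"translation": [0,0,41],"rotation": [0,0,0],"claw": 45},{"translation": [0,0,41],"rotation": [0,0,0],"claw": 35}]'

```text
clock: 36.05
tool_pos: [0.6903, -0.0766, 0.0577]
orientation: [-180.0, -0.1, -15.0]
force: [-1.8, -3.2, 4.0]
opening: 0.0511
gripper_force: 2.0
```

Request:
arm_command --steps '[{"translation": [0,0,0],"rotation": [0,0,0],"claw": 35},{"translation": [0,0,0],"rotation": [0,0,0],"claw": 35},{"translation": [0,0,0],"rotation": [0,0,0],"claw": 35},{"translation": [0,0,-3],"rotation": [0,0,0],"claw": 35},{"translation": [0,0,-8],"rotation": [0,0,0],"claw": 35}]'

```text
clock: 36.55
tool_pos: [0.6889, -0.0764, 0.0633]
orientation: [180.0, 0.1, -15.0]
force: [0.8, 0.2, -3.4]
opening: 0.0496
gripper_force: 30.0
```

Request:
arm_command --steps '[{"translation": [0,0,-20],"rotation": [0,0,0],"claw": 35},{"translation": [0,0,-40],"rotation": [0,0,0],"claw": 35},{"translation": [0,0,-60],"rotation": [0,0,0],"claw": 35},{"translation": [0,0,-75],"rotation": [0,0,0],"claw": 35},{"translation": [0,0,-75],"rotation": [0,0,0],"claw": 35}]'

```text
clock: 37.05
tool_pos: [0.6908, -0.0765, 0.1412]
orientation: [-179.9, -0.2, -15.0]
force: [0.4, 0.0, -2.4]
opening: 0.0495
gripper_force: 30.0
```

```bash
python3 - <<'E'
from m import *
o,im,d=snap('wrist','w8.png'); t=o['tool_pos']; print(t,o['orientation'],o['opening'],o['force'],o['moment'])
P=cloud('wrist',d,o); z=P[...,2]-t[2]; a=np.radians(o['orientation'][2]); e=np.array([np.cos(a),np.sin(a)])
for v in range(0,295,12): p=P[v,316]-t; print(v,np.round([p[:2]@e*1e3,p[2]*1e3],1),end=' ')
# pin cap from earlier wrist view w7
im=cv2.imread('pics/w7.png'); hsv=cv2.cvtColor(im,cv2.COLOR_BGR2HSV)
k=(box(398,245,448,290)&(hsv[...,1]>110)&(hsv[...,0]>10)&(hsv[...,0]<30)&(hsv[...,2]>120)).astype(np.uint8); vv,uu=np.nonzero(k); 
o7=dict(tool_pos=np.array([.63574642,-.06604987,.17513459]),orientation=[179.943,.148,-15.02])
q=onplane('wrist',np.c_[uu,vv],.092,o7)[:,:2]*1e3; print('\ncap',len(q),cv2.minEnclosingCircle(np.float32(q)),q.mean(0))
E
```

```text
[ 0.69079551 -0.07647508  0.1411904 ] [-179.92603218   -0.22019044  -14.99609199] 0.04953645565980513 [ 0.35993248  0.01604476 -2.44051579] [ 0.02369917 -0.14958264 -0.02938059]
0 [118.8  -6.3] 12 [115.5  -8.5] 24 [111.4  -7.8] 36 [107.2  -7.2] 48 [103.2  -7.8] 60 [99.  -7.4] 72 [94.8 -7.4] 84 [90.5 -7.4] 96 [86.1 -5.9] 108 [81.7 -6.9] 120 [77.2 -8.2] 132 [72.6 -7.2] 144 [67.9 -7.2] 156 [63.2 -7. ] 168 [58.4 -6.7] 180 [53.5 -6.5] 192 [48.3 -7.9] 204 [43.2 -8. ] 216 [38.2 -7.1] 228 [32.9 -7.2] 240 [27.5 -7.1] 252 [21.6 -8.4] 264 [15.6 -9.6] 276 [16.6  7.3] 288 [14.7 15. ] 
cap 983 ((600.7741088867188, -127.5218276977539), 12.476686477661133) [ 601.60203753 -127.89339799]
```

Request:
arm_command --steps '[{"translation": [0,0,-20],"rotation": [0,0,0],"claw": 35},{"translation": [-10,12,-26],"rotation": [0,0,0],"claw": 35},{"translation": [-30,35,-26],"rotation": [0,0,0],"claw": 35},{"translation": [-50,58,-26],"rotation": [0,0,0],"claw": 35},{"translation": [-63,73,-26],"rotation": [0,0,0],"claw": 35}]'

```text
clock: 37.6
tool_pos: [0.6066, -0.1318, 0.1632]
orientation: [180.0, 0.2, -15.1]
force: [0.6, -0.3, -2.7]
opening: 0.0496
gripper_force: 30.0
```

Request:
arm_command --steps '[{"translation": [0,0,0],"rotation": [0,0,0],"claw": 35},{"translation": [0,0,0],"rotation": [0,0,0],"claw": 35},{"translation": [0,0,0],"rotation": [0,0,0],"claw": 35}]'

```text
clock: 37.9
tool_pos: [0.6097, -0.1306, 0.164]
orientation: [180.0, 0.0, -15.0]
force: [-0.2, -0.2, -3.7]
opening: 0.0496
gripper_force: 30.0
```

```bash
python3 - <<'E'
from m import *
moveto(611,-131,150,-15); o=ctrl.get_obs(); print(o['tool_pos'],o['force'])
o,im,d=snap('scene'); cv2.imwrite('pics/s5c.png',cv2.resize(im[220:380,220:400,::-1],None,fx=3.5,fy=3.5,interpolation=cv2.INTER_CUBIC))
E
```

```text
tool x 1.3 y 0.0 z 14.0 rot -0.0
[ 0.60973135 -0.13063206  0.16400277] [-0.16075054 -0.17997331 -3.66125088]
```

View pics/s5c.png

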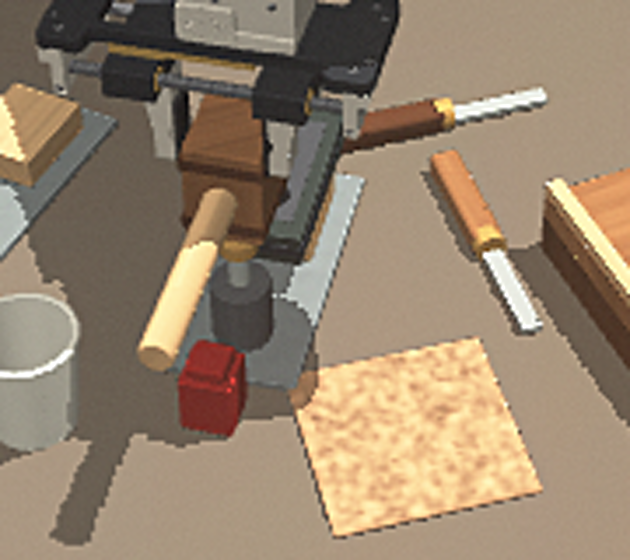

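The head hangs squarely over the cap at (240,245). I press down in small steps.

Request:
arm_command --steps '[{"translation": [1.3,0,8],"rotation": [0,0,0],"claw": 35},{"translation": [1.3,0,14],"rotation": [0,0,0],"claw": 35},{"translation": [1.3,0,18],"rotation": [0,0,0],"claw": 35},{"translation": [1.3,0,22],"rotation": [0,0,0],"claw": 35},{"translation": [1.3,0,26],"rotation": [0,0,0],"claw": 35}]'

```text
clock: 38.45
tool_pos: [0.6111, -0.131, 0.139]
orientation: [180.0, -0.0, -15.0]
force: [-2.6, 1.8, 5.1]
opening: 0.0499
gripper_force: 30.0
```

Request:
arm_command --steps '[{"translation": [0,0,4],"rotation": [0,0,0],"claw": 35},{"translation": [0,0,8],"rotation": [0,0,0],"claw": 35},{"translation": [0,0,11],"rotation": [0,0,0],"claw": 35},{"translation": [0,0,13],"rotation": [0,0,0],"claw": 35},{"translation": [0,0,13],"rotation": [0,0,0],"claw": 35}]'

```text
clock: 38.95
tool_pos: [0.6109, -0.131, 0.1259]
orientation: [-180.0, -0.0, -15.0]
force: [-2.7, 1.8, 3.9]
opening: 0.0496
gripper_force: 30.0
```

Request:
arm_command --steps '[{"translation": [0,0,2],"rotation": [0,0,0],"claw": 35},{"translation": [0,0,4],"rotation": [0,0,0],"claw": 35},{"translation": [0,0,5],"rotation": [0,0,0],"claw": 35},{"translation": [0,0,6],"rotation": [0,0,0],"claw": 35},{"translation": [0,0,6],"rotation": [0,0,0],"claw": 35}]'

```text
clock: 39.45
tool_pos: [0.6111, -0.131, 0.1203]
orientation: [-180.0, -0.0, -15.0]
force: [-2.5, 1.9, 7.1]
opening: 0.0497
gripper_force: 30.0
```

Request:
arm_command --steps '[{"translation": [0,0,1],"rotation": [0,0,0],"claw": 35},{"translation": [0,0,2],"rotation": [0,0,0],"claw": 35}]'

```text
clock: 39.65
tool_pos: [0.6123, -0.1315, 0.12]
orientation: [180.0, -0.2, -15.0]
force: [-4.0, 2.1, 17.7]
opening: 0.0497
gripper_force: 30.0
```

The force rises sharply at 120 mm, so the pin is home. One more small press, then I take the mallet back to the mat.

Request:
arm_command --steps '[{"translation": [0,0,0.8],"rotation": [0,0,0],"claw": 35},{"translation": [0,0,0.8],"rotation": [0,0,0],"claw": 35},{"translation": [0,0,-10],"rotation": [0,0,0],"claw": 35},{"translation": [0,0,-30],"rotation": [0,0,0],"claw": 35},{"translation": [0,0,-50],"rotation": [0,0,0],"claw": 35}]'

```text
clock: 40.15
tool_pos: [0.6105, -0.1311, 0.1675]
orientation: [180.0, 0.1, -15.0]
force: [0.7, 0.4, -2.7]
opening: 0.0497
gripper_force: 30.0
```

Request:
arm_command --steps '[{"translation": [10,-22,0],"rotation": [0,0,0],"claw": 35},{"translation": [22,-50,0],"rotation": [0,0,0],"claw": 35},{"translation": [36,-80,0],"rotation": [0,0,0],"claw": 35},{"translation": [48,-108,0],"rotation": [0,0,0],"claw": 35},{"translation": [55,-123,0],"rotation": [0,0,0],"claw": 35}]'

```text
clock: 40.65
tool_pos: [0.6972, -0.024, 0.1662]
orientation: [-180.0, 0.1, -14.9]
force: [-0.4, -0.2, -2.8]
opening: 0.0503
gripper_force: 30.0
```

Request:
arm_command --steps '[{"translation": [0,0,20],"rotation": [0,0,0],"claw": 35},{"translation": [0,0,50],"rotation": [0,0,0],"claw": 35},{"translation": [0,0,75],"rotation": [0,0,0],"claw": 35},{"translation": [0,0,85],"rotation": [0,0,0],"claw": 35},{"translation": [0,0,85],"rotation": [0,0,0],"claw": 35}]'

```text
clock: 41.15
tool_pos: [0.6948, -0.0266, 0.0804]
orientation: [179.9, 0.2, -15.0]
force: [-0.6, -0.8, -3.6]
opening: 0.0498
gripper_force: 30.0
```

```bash
python3 - <<'E'
from m import *
moveto(697,-27,58,-15); o=ctrl.get_obs(); print(o['tool_pos'],o['orientation'],o['force'])
o,im,d=snap('wrist','w9.png'); P=cloud('wrist',d,o); t=o['tool_pos']
for v in (0,60,120,180,220,250): print(v,(P[v,316,2]-t[2]).round(4))
o,im,d=snap('top'); P=cloud('top',d)
k=box(330,160,365,200)&(P[...,2]>.058)&(P[...,2]<.1); print('cap z',np.median(P[k][:,2]),k.sum())
E
```

```text
tool x 2.2 y -0.2 z 22.4 rot -0.0
[ 0.69482188 -0.02663427  0.08037674] [179.90240025   0.20130983 -15.0223212 ] [-0.6068201  -0.84929174 -3.58680634]
0 -0.0109
60 -0.0116
120 -0.0103
180 -0.0086
220 -0.0081
250 -0.0083
cap z 0.06631887091895328 107
```

Request:
arm_command --steps '[{"translation": [2,0,10],"rotation": [0,0,0],"claw": 35},{"translation": [2,0,17],"rotation": [0,0,0],"claw": 35},{"translation": [2,0,20],"rotation": [0,0,0],"claw": 35},{"translation": [2,0,21.5],"rotation": [0,0,0],"claw": 35},{"translation": [2,0,21.5],"rotation": [0,0,0],"claw": 35}]'

```text
clock: 41.75
tool_pos: [0.6978, -0.0271, 0.0609]
orientation: [180.0, 0.0, -15.0]
force: [0.9, 0.1, -3.4]
opening: 0.0499
gripper_force: 30.0
```

Request:
arm_command --steps '[{"translation": [0,0,1],"rotation": [0,0,0],"claw": 35},{"translation": [0,0,2],"rotation": [0,0,0],"claw": 35},{"translation": [0,0,2],"rotation": [0,0,0],"claw": 35}]'

```text
clock: 42.05
tool_pos: [0.6978, -0.0271, 0.0591]
orientation: [-180.0, -0.0, -15.0]
force: [0.2, 0.6, -2.8]
opening: 0.0499
gripper_force: 30.0
```

Request:
arm_command --steps '[{"translation": [0,0,1],"rotation": [0,0,0],"claw": 35},{"translation": [0,0,1.5],"rotation": [0,0,0],"claw": 35},{"translation": [0,0,1.5],"rotation": [0,0,0],"claw": 35}]'

```text
clock: 42.35
tool_pos: [0.698, -0.0271, 0.0579]
orientation: [-180.0, -0.0, -15.0]
force: [-0.1, -0.9, -1.4]
opening: 0.0495
gripper_force: 30.0
```

Touching the mat. One more half millimetre, release, retreat.

Request:
arm_command --steps '[{"translation": [0,0,0.7],"rotation": [0,0,0],"claw": 35},{"translation": [0,0,0.7],"rotation": [0,0,0],"claw": 52},{"translation": [0,0,0.7],"rotation": [0,0,0],"claw": 64},{"translation": [0,0,0.7],"rotation": [0,0,0],"claw": 64},{"translation": [0,0,0.7],"rotation": [0,0,0],"claw": 64}]'

```text
clock: 42.85
tool_pos: [0.698, -0.027, 0.0569]
orientation: [-180.0, -0.0, -15.0]
force: [-0.6, -0.6, 1.1]
opening: 0.0636
gripper_force: 0.0
```

Request:
arm_command --steps '[{"translation": [0,0,-20],"rotation": [0,0,0],"claw": 64},{"translation": [0,0,-55],"rotation": [0,0,0],"claw": 64},{"translation": [0,0,-100],"rotation": [0,0,0],"claw": 64},{"translation": [0,0,-150],"rotation": [0,0,0],"claw": 64},{"translation": [0,0,-190],"rotation": [0,0,0],"claw": 64}]'

```text
clock: 43.35
tool_pos: [0.6983, -0.0272, 0.2502]
orientation: [-180.0, -0.1, -15.0]
force: [1.0, 0.2, 0.3]
opening: 0.0638
gripper_force: 0.0
```

Request:
arm_command --steps '[{"translation": [-20,-40,0],"rotation": [0,0,0],"claw": 64},{"translation": [-35,-85,0],"rotation": [0,0,0],"claw": 64},{"translation": [-50,-130,0],"rotation": [0,0,0],"claw": 64},{"translation": [-65,-175,0],"rotation": [0,0,0],"claw": 64},{"translation": [-80,-220,0],"rotation": [0,0,0],"claw": 64}]'

```text
clock: 43.85
tool_pos: [0.6772, 0.2079, 0.2471]
orientation: [-180.0, -0.0, -15.0]
force: [0.7, 0.2, 0.7]
opening: 0.064
gripper_force: 0.0
```

```bash
python3 - <<'E'
from m import *
o,im,d=snap('top'); P=cloud('top',d); z=P[...,2]; a=box(265,85,375,195)
k=(a&(z>.063)&(z<.085)).astype(np.uint8); k=cv2.morphologyEx(k,cv2.MORPH_OPEN,np.ones((3,3)));n,l,s,c=cv2.connectedComponentsWithStats(k)
for i in range(1,n):
    if s[i,4]>150:
        vv,uu=np.nonzero(l==i); q=onplane('top',np.c_[uu,vv],.074)[:,:2]*1e3; print('head',s[i],np.nanmedian(z[l==i]),cv2.minAreaRect(np.float32(q)))
b=(box(300,190,370,255)&(abs(z-.054)<.008)).astype(np.uint8); vv,uu=np.nonzero(cv2.morphologyEx(b,cv2.MORPH_OPEN,np.ones((3,3)))); q=onplane('top',np.c_[uu,vv],.054)[:,:2]*1e3; print('stack',len(q),cv2.minAreaRect(np.float32(q)))
k=box(330,160,365,195)&(z>.058)&(z<.1); print('cap z',np.median(P[k][:,2]))
A=cv2.resize(im[80:280,110:450,::-1],(799,470),interpolation=cv2.INTER_CUBIC); cv2.imwrite('pics/final.png',A)
E
```

```text
head [291 133  25  28 502] 0.07438123290160537 ((678.8814697265625, -24.560699462890625), (51.7511100769043, 63.450035095214844), 75.72528076171875)
stack 1221 ((496.0062255859375, -103.27632141113281), (60.36922073364258, 130.53309631347656), 75.8650131225586)
cap z 0.06741248199059058
```

View pics/final.png

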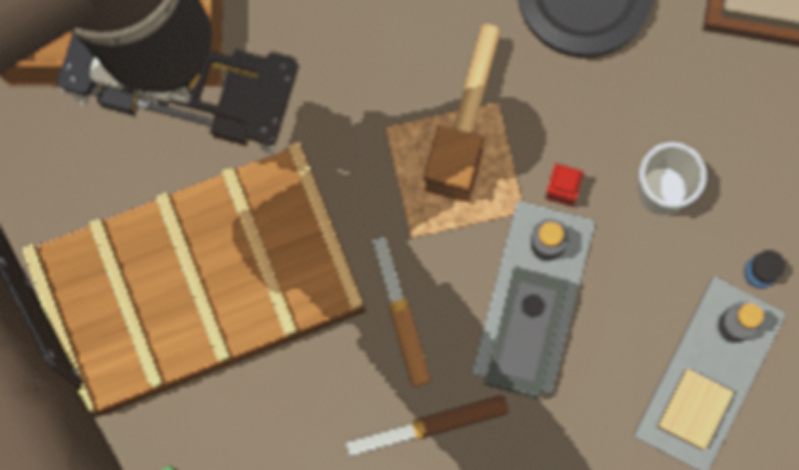

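The final view shows the rack empty, the stack centred on the block at (530,335), the pin down at 67 mm and the seal untouched at (565,185). The mallet stands upright on the mat at (453,160).

```bash
python3 -c "
from plant import ctrl
print(ctrl.close_job())"
```

```text
the job is handed in; nothing more can be done
None
```

The job is handed in at about 44 s of the 210 s: all three slates in the rack are stacked on the red-seal pallet's block within about 2 mm of centre, its pin was pressed home with the mallet (cap at 67 mm), and the mallet is back on its mat.

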